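Fold the hinged tank divider and put it in its holder

ROBOT

A 6-joint arm with a two-finger parallel gripper is mounted at the origin on the work surface. World frame = base frame: x ahead of the robot, y to its left, z up, the work surface at z = 0. Lengths are in mm, angles in degrees, forces in N, time in s.
With the tool pointing down it reaches from about 300 to 850 mm from the base axis. Payload 4.2 kg.
Tool frame: the origin (TCP) lies midway between the tips of the shut fingers; the grasp point (between the pads) lies 19 mm behind it; z points along the fingers, x is the direction in which the jaws open and shut, and the axes are right-handed (so a half turn about z gives the same grasp; the last joint's range is limited). The gripper opens to 91 mm and grips with 3 to 60 N. Pads are 32 mm wide; open, the fingers measure 118 mm over their backs; the gripper's body (76 mm by 178 mm) begins 60 mm behind the grasp point.
Start: joints at [64.802, 18.312, 89.639, -0, 72.044, -1.146], TCP at [234.361, 525.089, 213.976] pointing down, gripper open.
Joint ranges: [-177.97, 177.97], [-48.28, 115.42], [12.27, 149.76], [-77.06, 257.06], [2.81, 150.46], [-146.56, 146.56]. Speed limits (degrees/s): [147.25, 147.25, 180, 180, 180, 180].

INTERFACE

Orientations are given as [roll, pitch, yaw] about the fixed x, y, z axes, in that order (R = Rz(yaw) Ry(pitch) Rx(roll)).
In Python, from workcell import env gives the robot as it stands. The module is installed in compiled form; this text tells all that it offers.
- The arm moves only by the tool drive_tool, never from a script. Its argument "series" is a list of rows, each a list of 3 entries, a list of its own where there are three numbers: the closure, from 0 (fully open) to 1 (shut), then the shift along the tool's x, y, z in mm, then the turn, a rotation vector about the tool's x, y, z in rad. In form: [[gripper, [dx, dy, dz], [rx, ry, rz]], ...]. A call has exactly 5 rows; each row is the pose to reach, as a shift and turn from the pose commanded when the call began, along the tool's axes at that moment; what a row does not reach only later rows make up. A row lasts 1/10 s, in which the tool goes at most 50 mm and 8.59 degrees, less where a joint would pass 70% of its speed; a pose out of reach is approached as far as the arm can. A call with a gripper value outside its range is refused whole. The fingers move at their own pace and stop on an object; "squeeze" is the grip in N (left out, the last holds). Time passes only in rows, so rows that repeat a pose let the fingers close, or fill a call up. It gives the time, the measured TCP pose, the force and the opening at its end, in the units of the state.
- env.state(): the state, without advancing time (a new reading comes with each control period).
- env.grab_frame(name): name is "scene" or "side" or "wrist"; returns a dict with "image" (420x560x3 uint8, red, green, blue), "K" (3x3 intrinsics, pixels), "origin" and "orientation" of the camera in the world. Camera axes: x right, y down, z forward; pixel columns grow to the right and rows downward; lengths in mm; the calibration is good to about 2 mm. The wrist camera is an equidistant fisheye: a pixel r from the principal point sees the ray r / f radians off the axis. A picture is of the moment at which its call begins. There is no depth.
- env.job_done(): hands the job in, once; it reports no verdict.
The state is a dict: "time_s": time; "qpos": joint angles; "qvel": joint speeds; "effort": joint torques, N m; "ee_pos": TCP position; "ee_rot": TCP orientation; "force": force on the tool from outside, world axes, zero at the start; "torque": the same for the moment, N m; "gripper_width": finger opening in mm.
Only numpy, scipy, OpenCV 4.12 (cv2) and the standard library are available. Lean on these libraries where they do the work, as an engineer would, in place of code of your own. Each camera call takes 0.05 s, during which the arm holds its last target.

TASK

Fold up the three-leaf tank divider that stands open on the shelf: first the black grid leaf flat against the middle leaf, then the clear end leaf over it. Then stand the folded divider upright in the grey holder, setting it down rather than dropping it, and leave the tweezer, the cup, the loose plate and the bottles in the cabinet where they are.

Things in the scene. Friction and masses are not known exactly. Their poses are not given: they have to be found in the camera images.
- divider: middle leaf of the loose folding divider standing on edge: clear acrylic, white edging, 176 long, 100 high, 8 mm thick like all leaves. Origin: centre of its underside; z up, y along the leaf, x square to it, to the side both other leaves fold to. Upright hinge axes: black leaf's at x = 5, y = 92 mm; end leaf's (stood off) at x = 10, y = -92 mm. In all 0.44 kg, varying somewhat
- inner_leaf (a joint): opening of the black grid leaf, rad: 0 flat on the middle leaf, 1.57 square to it, 3.1 in line. It opens anticlockwise seen from above and reaches 160 mm from its axis. Folded it fills x = 6 to 14 mm of the divider frame. A slightly stiff hinge (0.015 N m): it stays where left. It cannot go in once the end leaf is shut
- outer_leaf (a joint): opening of the clear end leaf (white edging), rad: 0 folded over the black leaf, 1.57 square to the middle leaf, 3.1 in line. It opens clockwise seen from above and reaches 176 mm from its axis; hinge as stiff as the other. Folded it fills x = 16 to 24 mm of the divider frame
- inner_edge (a point): point on the black leaf's top edge, mid-thickness, 100 mm above its foot: 130 mm along the leaf from the hinge axis, and 5 mm from the axis square to the leaf, on the side that looks away from the middle leaf when folded
- outer_edge (a point): point on the end leaf's top edge, mid-thickness, 100 mm above its foot: 140 mm along the leaf from the hinge axis, and 10 mm from the axis square to the leaf, on the side that looks away from the middle leaf when folded
- pack (a point): fixed to the middle leaf, 10 mm from its origin towards the fold side, at foot level, axes as the divider's: the centre of the underside of the folded packet, which is 28 mm thick (x = -4 to 24 mm of the divider frame), about 190 mm long and 100 mm high
- holder: open-topped holder of grey plastic for the folded divider, fixed to the shelf: 236 mm long (x), 62 mm wide (y), 50 mm high outside; walls and floor 5 mm, so 226 x 52 mm inside. Origin: centre of its underside, z up. The divider goes in with its length along x, either way round
- cabinet: white plastic cabinet with sliding doors, fixed: 140 mm deep (x, front at -x), 300 mm wide (y), 170 mm high. Origin: centre of its underside
- bottle_a: white food bottle with green cap in the cabinet, 50 mm across, 125 mm high; leave alone
- bottle_b: amber food jar with white cap in the cabinet, 54 mm across, 100 mm high; leave alone
- tweezer: stainless feeding tweezer lying on the shelf, 200 mm long (x), about 30 mm wide, 9 mm high; origin: middle of its underside; leave alone
- cup: blue silicone feeding cup, 72 mm across, 45 mm high; origin: centre of its underside; leave alone
- plate: clear acrylic divider plate lying flat, 110 (x) x 160 (y) x 5 mm; origin: centre of its underside; leave alone
Mind the look-alikes: they are no part of the job. What is meant by the divider is not orange, and is the smaller of those in its own colour. Leave any purple look-alike of the holder alone.

How it is judged (in metres and radians):
On the way, in this order (a step that is already met when the one before it is completed fails the run):
1. the black leaf is folded in while the end leaf still stands open (value of joint inner_leaf below 0.3 rad and value of joint outer_leaf above 0.5 rad), for 0.2 s.
2. the end leaf is folded over it (value of joint each of inner_leaf, outer_leaf below 0.15 rad), for 0.2 s.
At the end, for the whole second after the job is handed in: Both leaves folded to within 0.15 rad (9 degrees), the packet standing inside the holder on its floor (foot within 14 mm of the holder's underside, centre within 30 mm along and 25 mm across), leaning less than 0.35 rad (20 degrees), let go and at rest (all of step 2 and z of pack in the frame of holder below 0.014 m and x of pack in the frame of holder between -0.03 and 0.03 m and y of pack in the frame of holder between -0.025 and 0.025 m and angle between divider's own z axis and vertical below 0.35 rad and linear speed of divider below 0.02 m/s and angular speed of divider below 0.2 rad/s); the robot touches nothing.
It fails at once if the divider is let go with its foot more than 35 mm above the shelf (dropped) (height (world z) of pack above 0.035 m and contact force between the fingers and divider below 0.05 N).
It fails at once if the tweezer is moved by more than 30 mm (distance of tweezer from where it was at the start of the episode above 0.03 m).
It fails at once if the cup is moved by more than 30 mm (distance of cup from where it was at the start of the episode above 0.03 m).
It fails at once if the loose plate is moved by more than 30 mm (distance of plate from where it was at the start of the episode above 0.03 m).
It fails at once if a bottle is moved by more than 30 mm (distance of any of bottle_a, bottle_b from where it was at the start of the episode above 0.03 m).
It also fails if it takes over 72 s, if anything falls off the work surface, if the arm or the gripper's body presses on something with over 40 N, if the wrist force passes 120 N, or if a joint passes its speed limit or range.

## Working session

There is one attempt and no reset: what is moved stays moved. The work goes in short steps, Python scripts to look and compute and a tool call to move; the robot and the scene stay as the last step left them, time stands still between calls to the robot, and variables do not carry over. Pictures are saved under pics/ and viewed, and the job is handed in when it is done.

Besides the shell and the picture viewer there is one more tool, called after "Request:" as name(argument=value, ...), one argument or row to a line, values as JSON. drive_tool: Moves the arm, as the interface text tells. Its arguments: {"type":"object","properties":{"series":{"type":"array","items":{"type":"array"}},"squeeze":{"type":"number"}},"required":["series"]}

```bash
mkdir -p pics; ls; cat > snap.py <<'E'
import cv2,sys,pickle
from workcell import env
def snap(n,tag):
    f=env.grab_frame(n); cv2.imwrite(f'pics/{tag}.png',cv2.cvtColor(f['image'],cv2.COLOR_RGB2BGR)); pickle.dump(f,open(f'pics/{tag}.pkl','wb')); return f
E
python3 - <<'E'
from snap import *
for n in ['scene','side','wrist']:
    f=snap(n,n+'0'); print(n,f['K'],f['origin'],f['orientation'])
print(env.state())
E
```

```text
pics
scene [[470.04987949   0.         282.75287617]
 [  0.         470.04987949 214.45059444]
 [  0.           0.           1.        ]] [1675.83883593  345.27091783 1443.43145147] [-138.32228419   -0.41662038  108.48679717]
side [[488.76984725   0.         275.00198126]
 [  0.         488.76984725 207.17420426]
 [  0.           0.           1.        ]] [  18.81250295 1086.54892128 1377.2609436 ] [-136.40816116    0.39199082 -155.52002977]
wrist [[325.1922621    0.         275.17331172]
 [  0.         325.1922621  209.76939316]
 [  0.           0.           1.        ]] [158.88664951 558.48629712 383.73736332] [1.63034092e+02 1.21649704e-01 6.58683474e+01]
{'time_s': 0.15, 'qpos': array([ 6.48017125e+01,  1.83453979e+01,  8.96874922e+01, -4.46856714e-05,
        7.20446981e+01, -1.14639914e+00]), 'qvel': array([ 0.01330459, -0.15172967, -0.32961545,  0.01038671, -0.03166953,
       -0.03136856]), 'effort': array([ 6.81218444e-04, -4.12774193e+01, -2.32155132e+01,  7.26973498e-02,
        4.33532323e-02, -1.06859552e-04]), 'ee_pos': array([234.20067558, 524.75081395, 213.31102082]), 'ee_rot': array([-1.79998490e+02,  7.75735126e-02,  6.59481265e+01]), 'force': array([0.10354104, 0.22088699, 0.64916623]), 'torque': array([-0.01232641, -0.05064916,  0.02566331]), 'gripper_width': 91.09856384392872}
```

View pics/scene0.png

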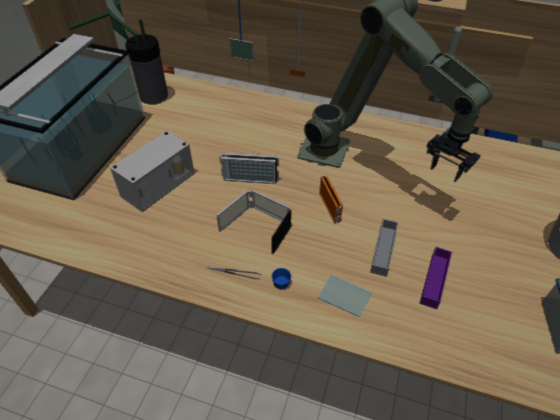

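View pics/side0.png

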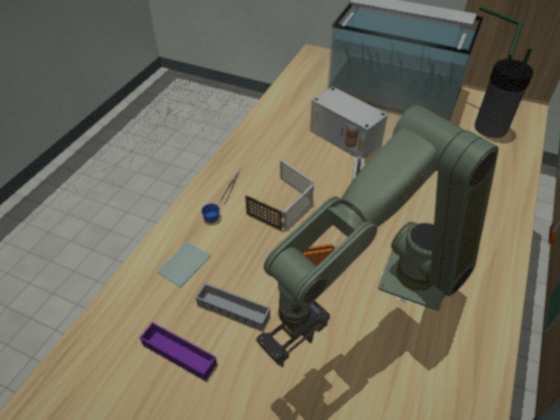

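View pics/wrist0.png

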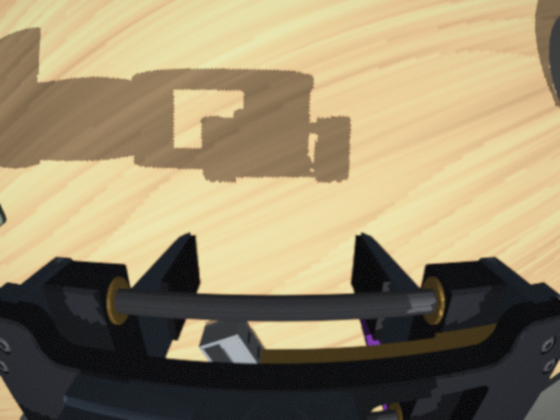

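```bash
python3 - <<'E'
import cv2
a=cv2.imread('pics/scene0.png')[140:310,190:410]
cv2.imwrite('pics/c1.png',cv2.resize(a,(792,612),interpolation=cv2.INTER_CUBIC)[:600])
a=cv2.imread('pics/side0.png')[150:330,190:360]
cv2.imwrite('pics/c2.png',cv2.resize(a,(566,600),interpolation=cv2.INTER_CUBIC))
E
```

```text
(no output)
```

View pics/c1.png

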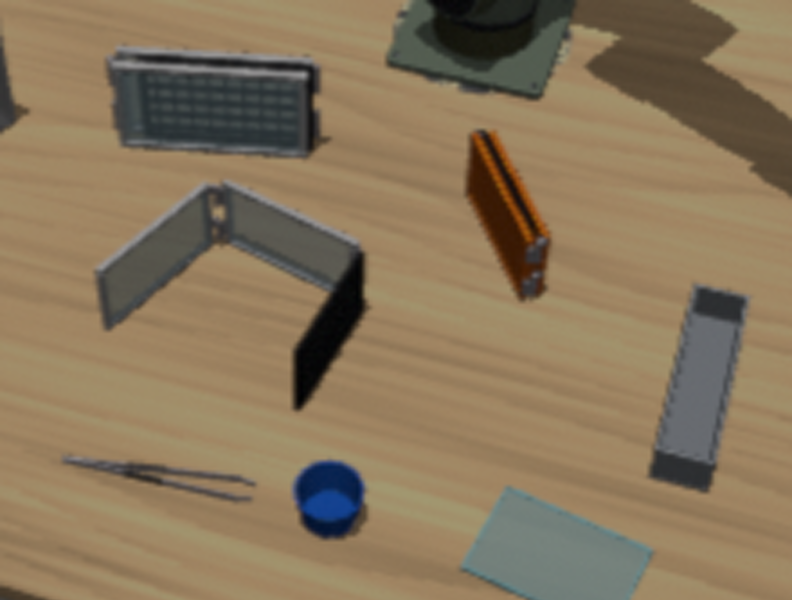

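View pics/c2.png

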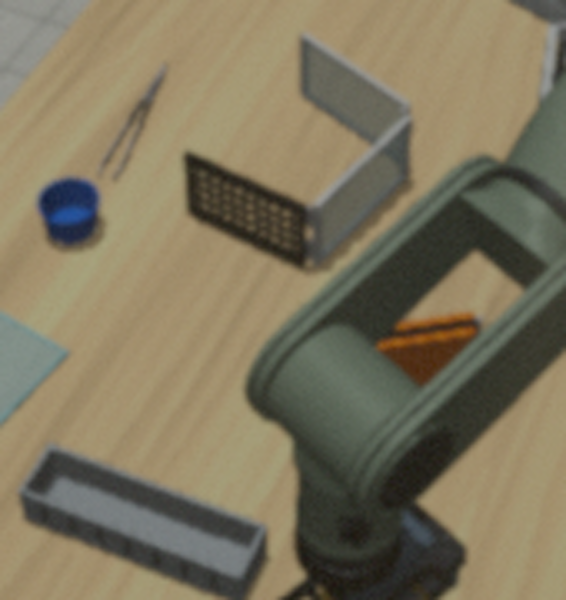

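The things that could be the divider, in scene pixels: the open white one (255,212), the folded white-edged one (249,168) and the orange one (331,198). The open one stands open with a black leaf and is smaller than the folded white one, so it is the divider. The crop confirms this. The holder is the grey one (385,247); the purple one (436,277) is the look-alike.

```bash
cat > geo.py <<'E'
import numpy as np,pickle,cv2
from scipy.spatial.transform import Rotation as R
def load(t): return pickle.load(open(f'pics/{t}.pkl','rb'))
def ray(f,u,v,fish=False):
    K=f['K']; d=np.array([(u-K[0,2])/K[0,0],(v-K[1,2])/K[1,1],1.])
    if fish:
        r=np.hypot(d[0],d[1]); d=np.array([*(d[:2]/max(r,1e-9)*np.sin(r)),np.cos(r)])
    return np.array(f['origin']),R.from_euler('xyz',f['orientation'],degrees=True).apply(d)
def onz(f,u,v,z,fish=False):
    o,d=ray(f,u,v,fish); return o+d*(z-o[2])/d[2]
def proj(f,p,fish=False):
    q=R.from_euler('xyz',f['orientation'],degrees=True).inv().apply(np.atleast_2d(p)-np.array(f['origin']))
    if fish:
        n=np.hypot(q[:,0],q[:,1]); th=np.arctan2(n,q[:,2]); xy=q[:,:2]/n[:,None]*th[:,None]
    else: xy=q[:,:2]/q[:,2:]
    K=f['K']; return xy*[K[0,0],K[1,1]]+[K[0,2],K[1,2]]
E
python3 - <<'E'
from geo import *
s=load('scene0'); d=load('side0')
c1=lambda u,v:(190+(u+.5)/3.6-.5,140+(v+.5)/3.6-.5)
c2=lambda u,v:(190+(u+.5)/3.33-.5,150+(v+.5)/3.333-.5)
P={'outfree':((100,268),(303,37)),'outhinge':((209,187),(409,105)),'midA':((225,184),(408,118)),'midB':((360,246),(309,206)),'inhinge':((360,258),(306,216)),'infree':((297,347),(187,154))}
for k,(a,b) in P.items(): print(k,onz(s,*c1(*a),100).round(0)[:2],onz(d,*c2(*b),100).round(0)[:2])
print('holder top')
for a in [(695,285),(748,296),(711,490),(650,477)]: print(onz(s,*c1(*a),50).round(0)[:2])
for a in [(50,447),(266,527),(243,592),(22,497)]: print(onz(d,*c2(*a),50).round(0)[:2])
print('cup rim',onz(s,*c1(329,486),45).round(0),onz(d,*c2(69,197),45).round(0))
for a in [(64,460),(252,485),(252,499)]: print('tw',onz(s,*c1(*a),5).round(0))
for a in [(508,487),(652,550)]: print('pl',onz(s,*c1(*a),3).round(0))
for a in [(472,132),(490,130),(548,235),(530,242)]: print('or',onz(s,*c1(*a),100).round(0))
for a in [(117,48),(108,60),(318,62),(308,75)]: print('big',onz(s,*c1(*a),120).round(0))
E
```

```text
outfree [ 617. -262.] [ 616. -257.]
outhinge [ 468. -196.] [ 457. -199.]
midA [ 458. -181.] [ 450. -178.]
midB [498. -10.] [498.  -8.]
inhinge [514.  -5.] [495.   7.]
infree [652. -28.] [653. -25.]
holder top
[390. 342.]
[388. 400.]
[653. 406.]
[657. 346.]
[617. 349.]
[386. 344.]
[376. 414.]
[613. 409.]
cup rim [767.  46.  45.] [771.  43.  45.]
tw [ 799. -232.    5.]
tw [765. -38.   5.]
tw [781. -32.   5.]
pl [682. 211.   3.]
pl [709. 365.   3.]
or [288.  57. 100.]
or [278.  76. 100.]
or [417. 178. 100.]
or [433. 162. 100.]
big [ 306. -375.  120.]
big [ 329. -376.  120.]
big [ 253. -142.  120.]
big [ 278. -145.  120.]
```

Request:
drive_tool(
  series=[
    [1,[-20,38,0],[0,0,0.13]],
    [1,[-40,76,0],[0,0,0.27]],
    [1,[-60,115,0],[0,0,0.41]],
    [1,[-80,155,0],[0,0,0.55]],
    [1,[-100,195,0],[0,0,0.69]],
  ],
  squeeze=10,
)

```text
time_s: 0.65
ee_pos: [372.3, 352.8, 213.8]
ee_rot: [180.0, 0.0, 26.1]
force: [0.6, -0.5, -0.3]
gripper_width: 54.0
```

```bash
cat > to.py <<'E'
# usage: to.py x y z yaw : shift in tool axes from the present pose to target (world), turn about tool z
import sys,numpy as np
from workcell import env
from scipy.spatial.transform import Rotation as R
def to(t,yaw):
    s=env.state(); M=R.from_euler('xyz',s['ee_rot'],degrees=True)
    T=R.from_euler('xyz',[180,0,yaw],degrees=True)
    print('t',round(s['time_s'],2),'pos',s['ee_pos'].round(1),'rot',s['ee_rot'].round(1),'w',round(s['gripper_width'],1),'F',s['force'].round(1))
    print('shift',M.inv().apply(np.array(t)-s['ee_pos']).round(1),'turn',(M.inv()*T).as_rotvec().round(3))
if __name__=='__main__':
    a=list(map(float,sys.argv[1:])); to(a[:3],a[3])
E
python3 to.py 636 23 214 -13
```

```text
t 0.65 pos [372.3 352.8 213.8] rot [180.    0.   26.1] w 54.0 F [ 0.6 -0.5 -0.3]
shift [ 9.160e+01  4.122e+02 -2.000e-01] turn [0.    0.    0.683]
```

Request:
drive_tool(
  series=[
    [1,[10,45,0],[0,0,0.13]],
    [1,[20,90,0],[0,0,0.27]],
    [1,[30,135,0],[0,0,0.41]],
    [1,[40,180,0],[0,0,0.55]],
    [1,[50,225,0],[0,0,0.68]],
  ],
)

```text
time_s: 1.15
ee_pos: [517.3, 173.3, 213.8]
ee_rot: [-180.0, 0.0, -12.9]
force: [0.1, -0.5, 0.6]
gripper_width: 14.2
```

```bash
python3 to.py 620 50 214 -13; python3 - <<'E'
from snap import *
for n in ['scene','side','wrist']: snap(n,n+'1')
import numpy as np
a=cv2.imread('pics/side1.png')[150:330,190:360]
cv2.imwrite('pics/c3.png',cv2.resize(a,(566,600),interpolation=cv2.INTER_CUBIC))
E
```

```text
t 1.15 pos [517.3 173.3 213.8] rot [-180.     0.   -12.9] w 14.2 F [ 0.1 -0.5  0.6]
shift [127.6  97.4  -0.2] turn [-0.     0.     0.002]
```

View pics/wrist1.png

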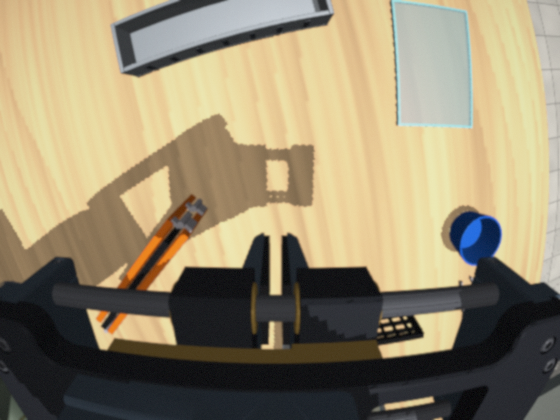

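View pics/side1.png

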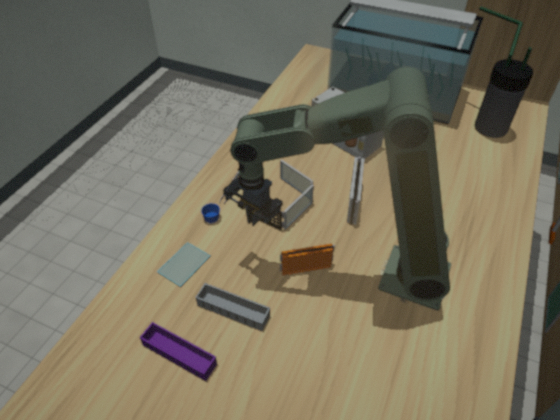

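```bash
python3 - <<'E'
import cv2
a=cv2.imread('pics/scene0.png')[180:255,210:300]
cv2.imwrite('pics/c4.png',cv2.resize(a,(720,600),interpolation=cv2.INTER_CUBIC))
E
```

```text
(no output)
```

View pics/c4.png

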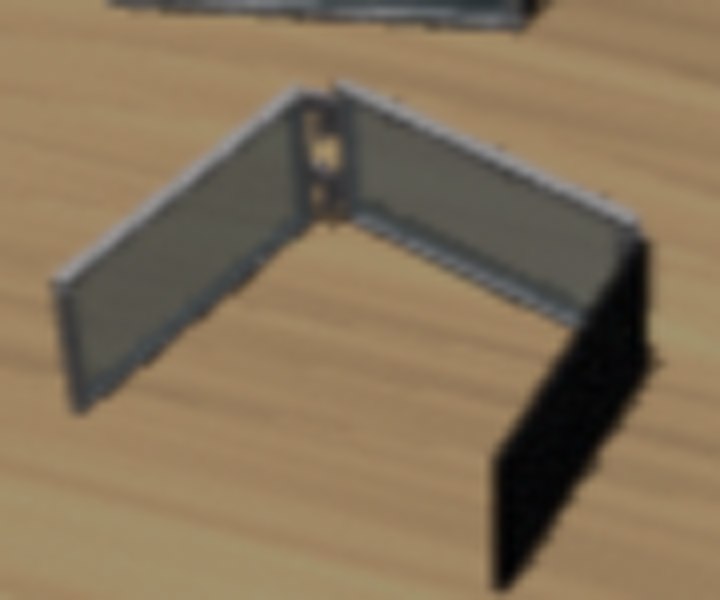

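```bash
python3 - <<'E'
from geo import *
s=load('scene0')
c=lambda u,v:(210+(u+.5)/8-.5,180+(v+.5)/8-.5)
g=lambda p,z:onz(s,*c(*p),z)[:2]
def line(n,a,b,z):
    A,B=g(a,z),g(b,z); print(n,A.round(1),B.round(1),'len',np.linalg.norm(B-A).round(1),'ang',np.degrees(np.arctan2(*(B-A)[::-1])).round(1))
line('midtop',(338,85),(637,218),100)
line('midfoot',(350,218),(580,325),0)
line('outtop',(300,92),(58,285),100)
line('outfoot',(310,226),(80,412),0)
line('intop',(645,235),(495,457),100)
line('infoot',(655,365),(500,592),0)
E
```

```text
midtop [ 455.  -183.4] [492.7 -13.7] len 173.8 ang 77.5
midfoot [ 453.  -181.9] [484.3 -45. ] len 140.5 ang 77.1
outtop [ 465.7 -199.6] [ 623.3 -261.7] len 169.4 ang -21.5
outfoot [ 465.  -199.6] [ 619.  -262.3] len 166.3 ang -22.1
intop [502.   -6.6] [655.5 -29.4] len 155.1 ang -8.5
infoot [497.4  -0.8] [657.  -27.4] len 161.9 ang -9.5
```

```bash
cat > plan.py <<'E'
import numpy as np,sys
from to import *
YAW=-12.8; O=np.array([473.,-97.])
def D(x,y): 
    c,s=np.cos(np.radians(YAW)),np.sin(np.radians(YAW)); return O+np.array([c*x-s*y,s*x+c*y])
def inner(th,r=110,hx=13.5,hy=16):
    t=np.radians(th); u=np.array([np.sin(t),-np.cos(t)]); n=np.array([np.cos(t),np.sin(t)])
    p=np.array([5,92])+r*u+9*n; return p+[hx,hy]
def outer(th,r=115,hx=13.5,hy=16):
    t=np.radians(th); u=np.array([np.sin(t),np.cos(t)]); n=np.array([np.cos(t),-np.sin(t)])
    p=np.array([10,-92])+r*u+14*n; return p+[hx,-hy]
def rel(ps,z,yaw=YAW):
    s=env.state(); M=R.from_euler('xyz',s['ee_rot'],degrees=True)
    print('t',round(s['time_s'],2),'pos',s['ee_pos'].round(1),'rot',s['ee_rot'].round(1),'w',round(s['gripper_width'],1))
    for p in ps: print(np.round(p,0),'world',D(*p).round(0),'shift',M.inv().apply(np.array([*D(*p),z])-s['ee_pos']).round(1))
    print('turn',(M.inv()*R.from_euler('xyz',[180,0,yaw],degrees=True)).as_rotvec().round(3))
E
python3 - <<'E'
from plan import *
a=inner(93.8); print(a)
rel([a+[-3,30]],214); rel([a+[-3,30]],45)
rel([inner(t) for t in range(90,9,-10)],45)
E
```

```text
[127.66169641 124.27034226]
t 1.3 pos [517.6 173.  213.4] rot [180.    0.  -12.8] w 2.1
[125. 154.] world [629.  26.] shift [140.9 118.9  -0.6]
turn [0.    0.001 0.001]
t 1.3 pos [517.6 173.  213.4] rot [180.    0.  -12.8] w 2.1
[125. 154.] world [629.  26.] shift [141.  118.9 168.4]
turn [0.    0.001 0.001]
t 1.3 pos [517.6 173.  213.4] rot [180.    0.  -12.8] w 2.1
[128. 117.] world [624. -11.] shift [144.8 156.1 168.4]
[128.  98.] world [620. -30.] shift [144.7 175.4 168.4]
[125.  79.] world [612. -48.] shift [141.2 194.3 168.4]
[118.  61.] world [602. -64.] shift [134.6 212.3 168.4]
[109.  44.] world [589. -78.] shift [124.8 229.  168.4]
[96. 30.] world [573. -90.] shift [112.4 243.6 168.4]
[81. 17.] world [556. -98.] shift [ 97.6 255.9 168.4]
[65.  8.] world [ 538. -104.] shift [ 80.8 265.4 168.5]
[46.  1.] world [ 519. -106.] shift [ 62.7 271.9 168.5]
turn [0.    0.001 0.001]
```

Move beside the black leaf, then down.

Request:
drive_tool(
  series=[
    [1,[35,30,0],[0,0,0]],
    [1,[70,60,0],[0,0,0]],
    [1,[105,90,0],[0,0,0]],
    [1,[140,115,0],[0,0,0]],
    [1,[140,119,0],[0,0,0]],
  ],
)

```text
time_s: 1.8
ee_pos: [629.6, 26.2, 212.9]
ee_rot: [180.0, -0.1, -12.6]
force: [-1.2, 1.5, -0.6]
gripper_width: 0.3
```

Request:
drive_tool(
  series=[
    [1,[0,0,40],[0,0,0]],
    [1,[0,0,80],[0,0,0]],
    [1,[0,0,120],[0,0,0]],
    [1,[0,0,155],[0,0,0]],
    [1,[0,0,168],[0,0,0]],
  ],
)

```text
time_s: 2.3
ee_pos: [623.7, 30.1, 42.3]
ee_rot: [179.9, 0.4, -12.4]
force: [0.5, -0.5, 1.1]
gripper_width: 0.8
```

```bash
python3 - <<'E'
from plan import *
from snap import *
rel([inner(t) for t in range(95,9,-5)],45)
snap('scene','scene2')
a=cv2.imread('pics/scene2.png')[150:270,190:350]
cv2.imwrite('pics/c5.png',cv2.resize(a,(800,600),interpolation=cv2.INTER_CUBIC))
E
```

```text
t 2.3 pos [623.7  30.1  42.3] rot [179.9   0.4 -12.4] w 0.8
[127. 127.] world [625.  -2.] shift [ 8.2 30.9 -2.7]
[128. 117.] world [624. -11.] shift [ 9.4 40.4 -2.7]
[129. 107.] world [622. -21.] shift [ 9.7 50.1 -2.7]
[128.  98.] world [620. -30.] shift [ 9.2 59.7 -2.7]
[127.  88.] world [616. -39.] shift [ 7.8 69.2 -2.7]
[125.  79.] world [612. -48.] shift [ 5.6 78.6 -2.6]
[122.  70.] world [607. -56.] shift [ 2.6 87.7 -2.6]
[118.  61.] world [602. -64.] shift [-1.2 96.6 -2.6]
[114.  52.] world [596. -71.] shift [ -5.8 105.1  -2.5]
[109.  44.] world [589. -78.] shift [-11.  113.1  -2.5]
[103.  37.] world [581. -84.] shift [-17.  120.7  -2.4]
[96. 30.] world [573. -90.] shift [-23.6 127.7  -2.3]
[89. 23.] world [565. -94.] shift [-30.8 134.1  -2.3]
[81. 17.] world [556. -98.] shift [-38.5 139.9  -2.2]
[73. 12.] world [ 547. -101.] shift [-46.7 145.   -2.1]
[65.  8.] world [ 538. -104.] shift [-55.3 149.3  -2.1]
[56.  4.] world [ 528. -105.] shift [-64.2 152.9  -2. ]
[46.  1.] world [ 519. -106.] shift [-73.4 155.7  -1.9]
turn [0.001 0.008 0.007]
```

View pics/c5.png

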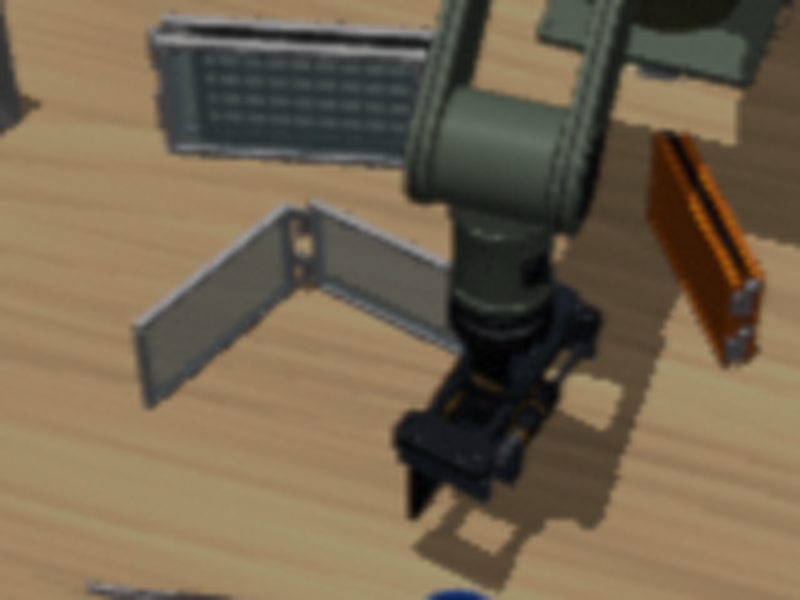

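Request:
drive_tool(
  series=[
    [1,[0,5,0],[0,0,0]],
    [1,[1,10,0],[0,0,0]],
    [1,[2,16,0],[0,0,0]],
    [1,[2,22,0],[0,0,0]],
    [1,[2,28,0],[0,0,0]],
  ],
)

```text
time_s: 2.85
ee_pos: [623.6, -0.1, 46.9]
ee_rot: [-180.0, -0.1, -12.6]
force: [0.9, 1.2, 0.2]
gripper_width: 0.4
```

```bash
python3 - <<'E'
from plan import *
rel([inner(t) for t in range(95,84,-5)],45)
E
```

```text
t 2.85 pos [ 6.236e+02 -1.000e-01  4.690e+01] rot [-1.80e+02 -1.00e-01 -1.26e+01] w 0.4
[127. 127.] world [625.  -2.] shift [1.9 1.3 1.9]
[128. 117.] world [624. -11.] shift [ 3.1 10.9  1.9]
[129. 107.] world [622. -21.] shift [ 3.4 20.5  1.9]
turn [-0.    -0.002  0.004]
```

Request:
drive_tool(
  series=[
    [1,[2,6,0],[0,0,0]],
    [1,[3,11,0],[0,0,0]],
    [1,[3,20,0],[0,0,0]],
    [1,[3,30,0],[0,0,0]],
    [1,[2,40,0],[0,0,0]],
  ],
)

```text
time_s: 3.35
ee_pos: [616.3, -39.6, 45.9]
ee_rot: [-180.0, 0.0, -12.6]
force: [0.4, 1.4, 1.7]
gripper_width: 0.7
```

Request:
drive_tool(
  series=[
    [1,[-2,9,0],[0,0,0]],
    [1,[-5,18,0],[0,0,0]],
    [1,[-9,27,0],[0,0,0]],
    [1,[-14,35,0],[0,0,0]],
    [1,[-19,43,0],[0,0,0]],
  ],
)

```text
time_s: 3.85
ee_pos: [587.9, -77.3, 45.9]
ee_rot: [180.0, 0.0, -12.5]
force: [1.1, 1.5, -0.0]
gripper_width: 0.4
```

```bash
python3 - <<'E'
from plan import *
from snap import *
rel([inner(t) for t in range(50,9,-5)],45)
snap('scene','scene3')
a=cv2.imread('pics/scene3.png')[150:270,190:350]
cv2.imwrite('pics/c6.png',cv2.resize(a,(800,600),interpolation=cv2.INTER_CUBIC))
E
```

```text
t 3.85 pos [587.9 -77.3  45.9] rot [180.    0.  -12.5] w 0.4
[109.  44.] world [589. -78.] shift [0.9 0.5 0.9]
[103.  37.] world [581. -84.] shift [-5.   8.1  0.9]
[96. 30.] world [573. -90.] shift [-11.6  15.1   0.9]
[89. 23.] world [565. -94.] shift [-18.8  21.6   0.9]
[81. 17.] world [556. -98.] shift [-26.5  27.3   0.9]
[73. 12.] world [ 547. -101.] shift [-34.7  32.4   0.9]
[65.  8.] world [ 538. -104.] shift [-43.2  36.8   0.9]
[56.  4.] world [ 528. -105.] shift [-52.2  40.4   0.9]
[46.  1.] world [ 519. -106.] shift [-61.4  43.2   0.9]
turn [0.    0.    0.004]
```

View pics/c6.png

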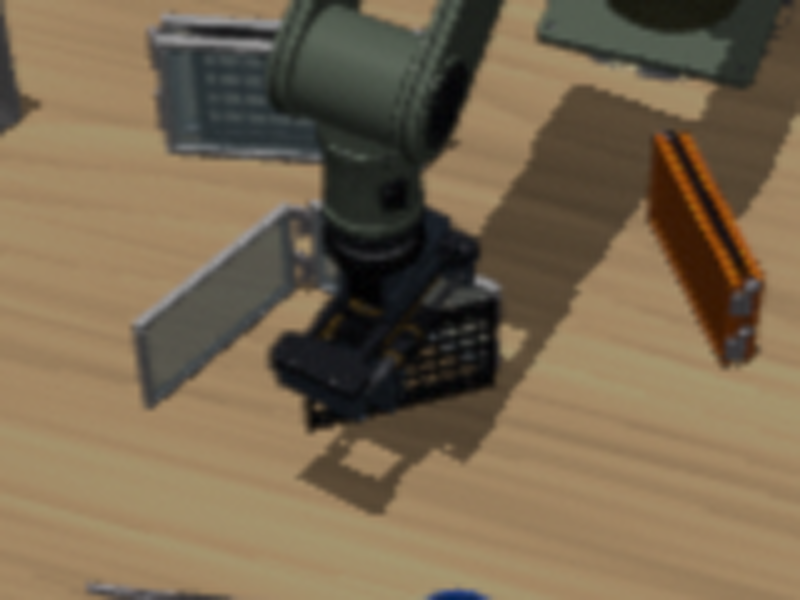

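Request:
drive_tool(
  series=[
    [1,[-5,8,0],[0,0,0]],
    [1,[-12,15,0],[0,0,0]],
    [1,[-19,22,0],[0,0,0]],
    [1,[-27,27,0],[0,0,0]],
    [1,[-35,32,0],[0,0,0]],
  ],
)

```text
time_s: 4.4
ee_pos: [546.6, -100.6, 46.0]
ee_rot: [180.0, -0.0, -12.6]
force: [0.3, -0.1, -0.1]
gripper_width: 0.0
```

Request:
drive_tool(
  series=[
    [1,[-8,5,0],[0,0,0]],
    [1,[-17,8,0],[0,0,0]],
    [1,[-22,10,0],[0,0,0]],
    [1,[-22,10,0],[0,0,0]],
    [1,[-5,10,0],[0,0,0]],
  ],
)

```text
time_s: 4.9
ee_pos: [538.4, -108.4, 45.8]
ee_rot: [-180.0, 0.2, -12.5]
force: [0.6, 0.1, -0.7]
gripper_width: 0.6
```

```bash
python3 - <<'E'
from plan import *
from snap import *
rel([(20,5)],190);rel([(20,5)],45)
snap('scene','scene4')
a=cv2.imread('pics/scene4.png')[150:270,190:350]
cv2.imwrite('pics/c7.png',cv2.resize(a,(800,600),interpolation=cv2.INTER_CUBIC))
E
```

```text
t 4.9 pos [ 538.4 -108.4   45.8] rot [-180.     0.2  -12.5] w 0.6
[20  5] world [494. -97.] shift [ -46.7   -1.9 -144. ]
turn [-0.     0.003  0.004]
t 4.9 pos [ 538.4 -108.4   45.8] rot [-180.     0.2  -12.5] w 0.6
[20  5] world [494. -97.] shift [-46.3  -1.8   1. ]
turn [-0.     0.003  0.004]
```

View pics/c7.png

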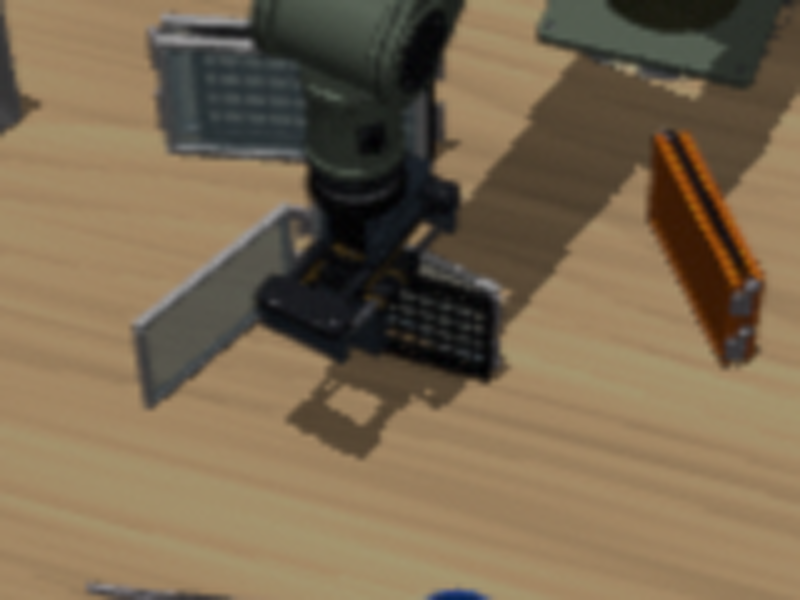

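Request:
drive_tool(
  series=[
    [1,[0,0,-40],[0,0,0]],
    [0.6,[0,0,-85],[0,0,0]],
    [0,[-10,-2,-115],[0,0,0]],
    [0,[-30,-5,-125],[0,0,0]],
    [0,[-60,-8,-125],[0,0,0]],
  ],
)

```text
time_s: 5.45
ee_pos: [485.4, -88.3, 173.0]
ee_rot: [-180.0, -0.3, -12.5]
force: [-0.3, 0.2, -0.0]
gripper_width: 30.0
```

Request:
drive_tool(
  series=[
    [0,[0,0,0],[0,0,0]],
    [0,[0,0,0],[0,0,0]],
    [0,[0,0,0],[0,0,0]],
    [0,[0,0,0],[0,0,0]],
    [0,[0,0,0],[0,0,0]],
  ],
)

```text
time_s: 5.95
ee_pos: [484.1, -88.3, 170.6]
ee_rot: [-180.0, 0.0, -12.6]
force: [-0.8, -0.3, -0.4]
gripper_width: 69.6
```

```bash
python3 - <<'E'
from plan import *
from snap import *
rel([(5,10),(8,10)],45)
snap('side','side5')
a=cv2.imread('pics/side5.png')[130:250,210:370]
cv2.imwrite('pics/c8.png',cv2.resize(a,(800,600),interpolation=cv2.INTER_CUBIC))
snap('scene','scene5')
a=cv2.imread('pics/scene5.png')[150:270,190:350]
cv2.imwrite('pics/c9.png',cv2.resize(a,(800,600),interpolation=cv2.INTER_CUBIC))
snap('wrist','wrist5')
E
```

```text
t 5.95 pos [484.1 -88.3 170.6] rot [-180.     0.   -12.6] w 69.6
[ 5 10] world [480. -88.] shift [ -3.9   1.  125.6]
[ 8 10] world [483. -89.] shift [ -0.9   1.  125.6]
turn [-0.     0.     0.004]
```

View pics/c8.png

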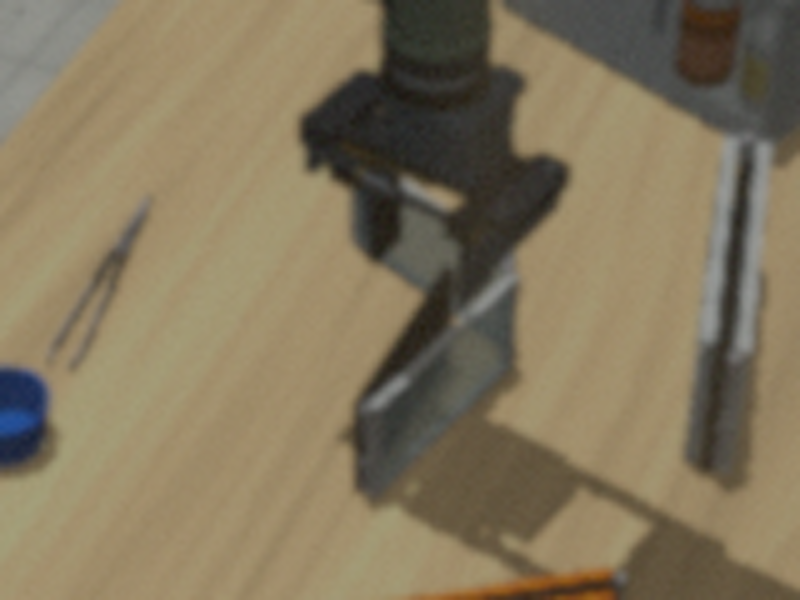

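View pics/c9.png

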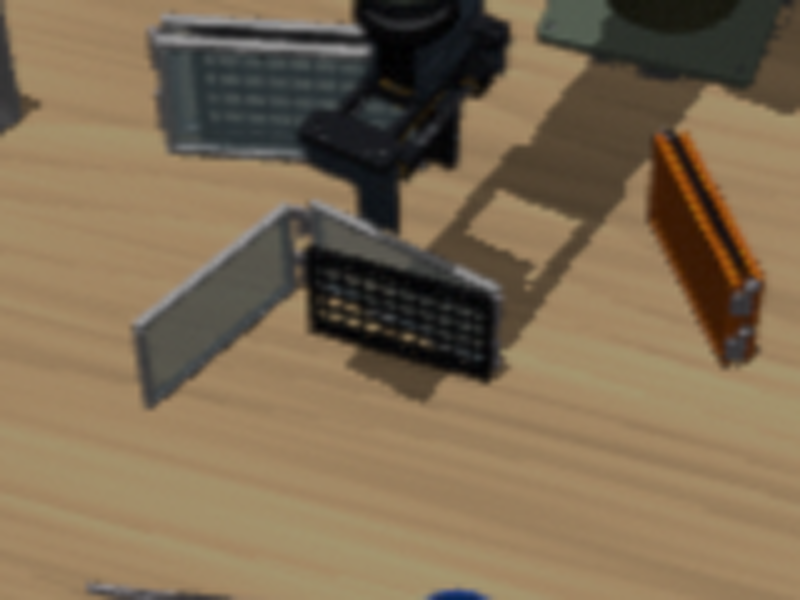

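View pics/wrist5.png

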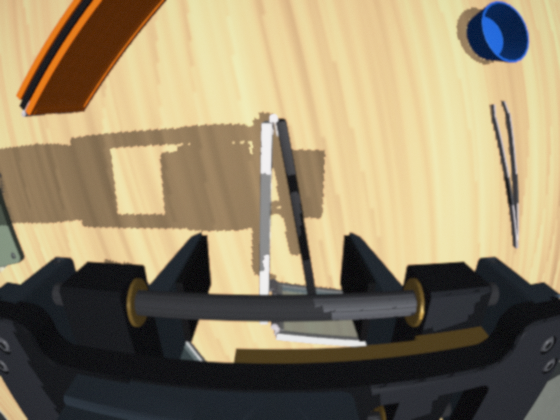

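```bash
python3 - <<'E'
from plan import *
from geo import *
f=load('wrist5')
A=onz(f,267,124,100,True);B=onz(f,263,290,100,True);print(A,B,np.degrees(np.arctan2(A[1]-B[1],A[0]-B[0])),'exp',D(0,88))
C=onz(f,283,121,100,True);E=onz(f,310,290,100,True);print(C,E,np.degrees(np.arctan2(C[1]-E[1],C[0]-E[0])))
E
```

```text
[494.66104446 -13.89148038 100.        ] [ 460.19164659 -147.3445972   100.        ] 75.51767753873513 exp [492.49626779 -11.18685682]
[506.59525737 -14.2850254  100.        ] [ 499.59007243 -156.44744893  100.        ] 87.17897923805904
```

Request:
drive_tool(
  series=[
    [0,[0,0,15],[0,0,0]],
    [0,[0,0,45],[0,0,0]],
    [0,[0,1,80],[0,0,0]],
    [0,[-2,1,110],[0,0,0]],
    [0,[-4,1,126],[0,0,0]],
  ],
)

```text
time_s: 6.6
ee_pos: [478.0, -88.0, 42.6]
ee_rot: [-180.0, 0.2, -12.6]
force: [0.2, 0.6, -0.8]
gripper_width: 91.5
```

Request:
drive_tool(
  series=[
    [0.4,[0,0,0],[0,0,0]],
    [0.5,[0,0,0],[0,0,0]],
    [0.6,[0,0,0],[0,0,0]],
    [0.7,[0,0,0],[0,0,0]],
    [0.75,[0,0,0],[0,0,0]],
  ],
  squeeze=5,
)

```text
time_s: 7.1
ee_pos: [480.3, -88.4, 45.8]
ee_rot: [-180.0, -0.1, -12.5]
force: [1.1, 0.4, -0.1]
gripper_width: 54.0
```

Request:
drive_tool(
  series=[
    [0.8,[0,0,0],[0,0,0]],
    [0.85,[0,0,0],[0,0,0]],
    [0.9,[0,0,0],[0,0,0]],
    [0.9,[0,0,0],[0,0,0]],
    [0.9,[0,0,0],[0,0,0]],
  ],
  squeeze=5,
)

```text
time_s: 7.6
ee_pos: [479.5, -88.2, 45.0]
ee_rot: [-180.0, -0.0, -12.6]
force: [0.2, -0.3, 1.7]
gripper_width: 18.4
```

```bash
python3 - <<'E'
from plan import *
from snap import *
rel([(5,10)],45)
snap('scene','scene6')
a=cv2.imread('pics/scene6.png')[150:270,190:350]
cv2.imwrite('pics/c10.png',cv2.resize(a,(800,600),interpolation=cv2.INTER_CUBIC))
E
```

```text
t 7.6 pos [479.5 -88.2  45. ] rot [-180.    -0.   -12.6] w 18.4
[ 5 10] world [480. -88.] shift [ 0.6  0.  -0. ]
turn [-0.    -0.     0.004]
```

View pics/c10.png

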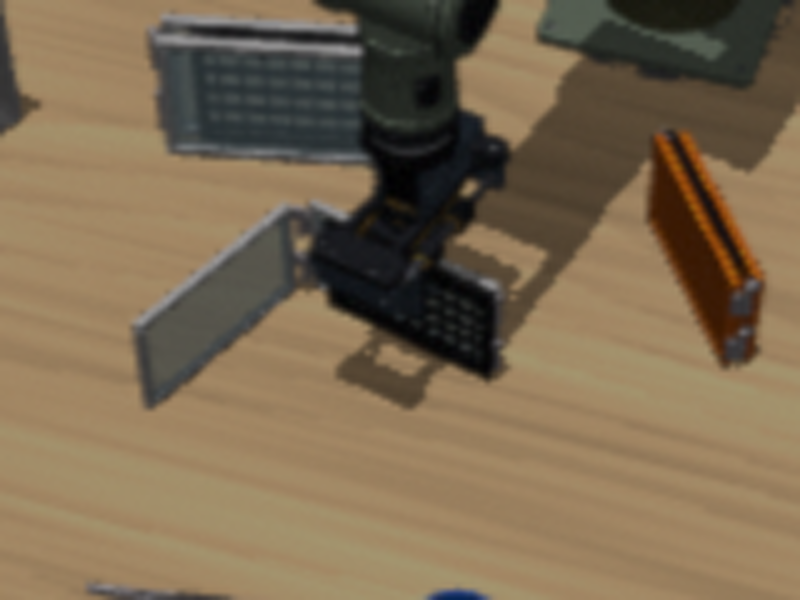

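Request:
drive_tool(
  series=[
    [0.9,[0,0,0],[0,0,0]],
    [0.9,[0,0,0],[0,0,0]],
    [0.5,[0,0,0],[0,0,0]],
    [0.4,[0,0,0],[0,0,0]],
    [0.3,[0,0,-5],[0,0,0]],
  ],
)

```text
time_s: 8.15
ee_pos: [478.7, -88.0, 49.5]
ee_rot: [-180.0, 0.1, -12.5]
force: [-0.9, 1.1, 0.4]
gripper_width: 39.7
```

Request:
drive_tool(
  series=[
    [0.3,[0,0,-10],[0,0,0]],
    [0.3,[0,0,-40],[0,0,0]],
    [0.3,[0,0,-80],[0,0,0]],
    [0.3,[0,0,-120],[0,0,0]],
    [0.3,[0,0,-130],[0,0,0]],
  ],
)

```text
time_s: 8.65
ee_pos: [482.0, -88.7, 185.2]
ee_rot: [-180.0, -0.6, -12.5]
force: [0.5, 0.6, -0.2]
gripper_width: 63.8
```

```bash
python3 - <<'E'
from plan import *
from snap import *
print(outer(99))
rel([outer(99)+[0,-35]],174)
snap('wrist','wrist7');snap('scene','scene7')
a=cv2.imread('pics/scene7.png')[150:270,190:350]
cv2.imwrite('pics/c11.png',cv2.resize(a,(800,600),interpolation=cv2.INTER_CUBIC))
E
```

```text
[ 134.89407666 -139.81760025]
t 8.65 pos [482.  -88.7 185.2] rot [-180.    -0.6  -12.5] w 63.8
[ 135. -175.] world [ 566. -297.] shift [127.  185.5  12.4]
turn [-0.    -0.01   0.004]
```

View pics/wrist7.png

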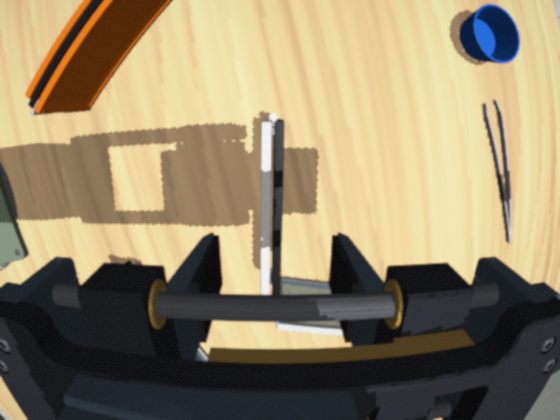

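View pics/c11.png

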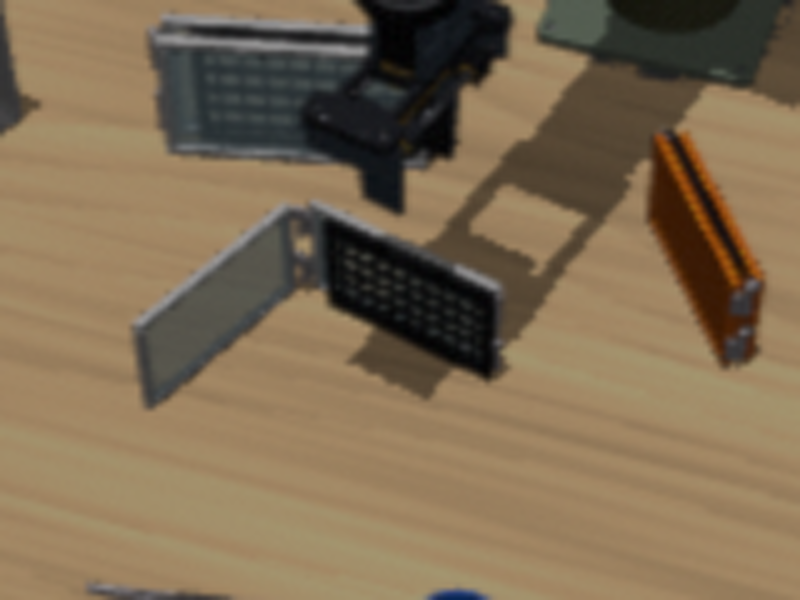

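```bash
python3 - <<'E'
from geo import *
s=load('scene0')
for p,z in [((172,136),170),((191,150),170),((149,185),170),((112,168),170),((192,172),0),((151,206),0)]: print(p,onz(s,*p,z).round(0))
d=load('side0')
for p,z in [((330,90),170),((386,119),170),((363,128),170),((312,104),170),((365,155),0),((385,140),0)]: print(p,onz(d,*p,z).round(0))
E
```

```text
(172, 136) [ 327. -592.  170.]
(191, 150) [ 383. -476.  170.]
(149, 185) [ 620. -538.  170.]
(112, 168) [ 583. -724.  170.]
(192, 172) [ 344. -516.    0.]
(151, 206) [ 586. -587.    0.]
(330, 90) [ 577. -705.  170.]
(386, 119) [ 294. -597.  170.]
(363, 128) [ 362. -501.  170.]
(312, 104) [ 610. -573.  170.]
(365, 155) [ 345. -545.    0.]
(385, 140) [ 294. -680.    0.]
```

Request:
drive_tool(
  series=[
    [1,[30,40,0],[0,0,0]],
    [1,[60,80,0],[0,0,0]],
    [1,[90,120,0],[0,0,0]],
    [1,[115,160,0],[0,0,0]],
    [1,[127,186,0],[0,0,0]],
  ],
  squeeze=10,
)

```text
time_s: 9.25
ee_pos: [563.1, -300.0, 177.1]
ee_rot: [-180.0, 0.2, -12.6]
force: [0.1, 0.5, -0.1]
gripper_width: 26.8
```

Request:
drive_tool(
  series=[
    [1,[0,0,0],[0,0,0]],
    [1,[0,0,30],[0,0,0]],
    [1,[0,0,70],[0,0,0]],
    [1,[0,0,110],[0,0,0]],
    [1,[0,0,130],[0,0,0]],
  ],
)

```text
time_s: 9.75
ee_pos: [559.5, -294.5, 44.7]
ee_rot: [-179.8, 0.5, -12.5]
force: [-0.5, -0.5, 0.5]
gripper_width: 0.2
```

Request:
drive_tool(
  series=[
    [1,[0,0,0],[0,0,0]],
    [1,[0,0,0],[0,0,0]],
    [1,[0,0,0],[0,0,0]],
    [1,[0,0,0],[0,0,0]],
    [1,[0,0,0],[0,0,0]],
  ],
)

```text
time_s: 10.25
ee_pos: [563.6, -297.6, 51.2]
ee_rot: [180.0, -0.1, -12.5]
force: [-0.6, 0.7, -0.2]
gripper_width: 0.5
```

```bash
python3 - <<'E'
from plan import *
from snap import *
rel([outer(t) for t in range(100,9,-5)],45)
snap('wrist','wrist8');snap('scene','scene8')
a=cv2.imread('pics/scene8.png')[150:270,190:350]
cv2.imwrite('pics/c12.png',cv2.resize(a,(800,600),interpolation=cv2.INTER_CUBIC))
E
```

```text
t 10.25 pos [ 563.6 -297.6   51.2] rot [ 1.80e+02 -1.00e-01 -1.25e+01] w 0.5
[ 134. -142.] world [ 573. -265.] shift [  1.7 -33.8   6.2]
[ 137. -132.] world [ 577. -256.] shift [  4.2 -43.6   6.2]
[ 138. -122.] world [ 581. -247.] shift [  5.9 -53.5   6.2]
[ 139. -112.] world [ 584. -237.] shift [  6.8 -63.6   6.2]
[ 139. -102.] world [ 586. -227.] shift [  6.7 -73.7   6.2]
[138. -92.] world [ 587. -217.] shift [  5.8 -83.8   6.2]
[136. -82.] world [ 588. -207.] shift [  4.  -93.7   6.2]
[134. -72.] world [ 587. -197.] shift [   1.3 -103.5    6.2]
[130. -63.] world [ 586. -187.] shift [  -2.2 -112.9    6.2]
[126. -54.] world [ 584. -177.] shift [  -6.5 -122.1    6.1]
[121. -45.] world [ 581. -167.] shift [ -11.6 -130.8    6.1]
[115. -37.] world [ 577. -158.] shift [ -17.5 -139.     6.1]
[108. -29.] world [ 572. -149.] shift [ -24.  -146.8    6.1]
[101. -22.] world [ 567. -141.] shift [ -31.2 -153.9    6.1]
[ 93. -15.] world [ 560. -133.] shift [ -39.  -160.3    6.1]
[ 85. -10.] world [ 554. -125.] shift [ -47.3 -166.1    6. ]
[76. -5.] world [ 546. -118.] shift [ -56.1 -171.1    6. ]
[67. -1.] world [ 538. -112.] shift [ -65.2 -175.3    6. ]
[57.  3.] world [ 529. -107.] shift [ -74.8 -178.7    6. ]
turn [ 0.001 -0.002  0.004]
```

View pics/c12.png

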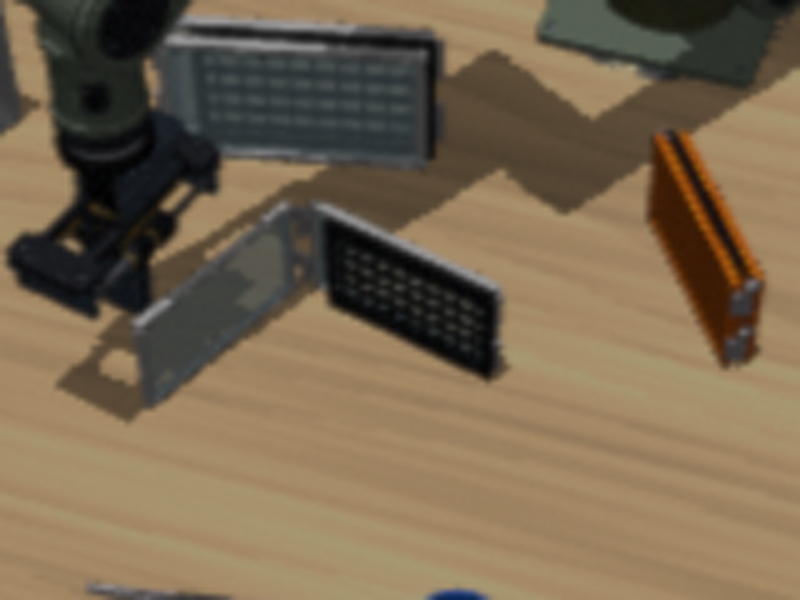

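View pics/wrist8.png

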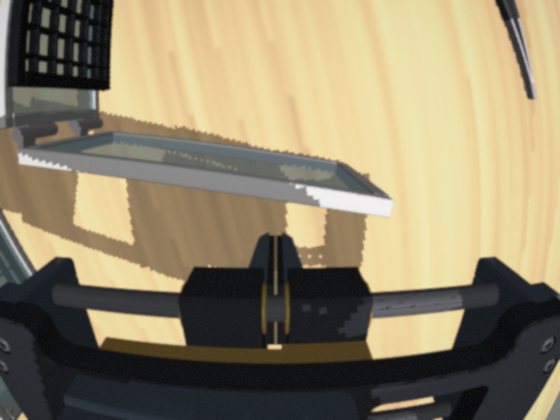

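Request:
drive_tool(
  series=[
    [1,[0,-10,3],[0,0,0]],
    [1,[1,-20,5],[0,0,0]],
    [1,[1,-27,5],[0,0,0]],
    [1,[2,-34,5],[0,0,0]],
    [1,[4,-44,5],[0,0,0]],
  ],
)

```text
time_s: 10.85
ee_pos: [576.5, -254.7, 44.8]
ee_rot: [180.0, 0.0, -12.5]
force: [-0.5, -0.7, 0.3]
gripper_width: 0.6
```

Request:
drive_tool(
  series=[
    [1,[2,-10,0],[0,0,0]],
    [1,[3,-20,0],[0,0,0]],
    [1,[3,-30,0],[0,0,0]],
    [1,[2,-40,0],[0,0,0]],
    [1,[0,-50,0],[0,0,0]],
  ],
)

```text
time_s: 11.35
ee_pos: [587.6, -205.6, 45.0]
ee_rot: [-180.0, -0.0, -12.5]
force: [0.6, -1.0, -0.3]
gripper_width: 0.7
```

Request:
drive_tool(
  series=[
    [1,[-2,-10,0],[0,0,0]],
    [1,[-6,-19,0],[0,0,0]],
    [1,[-10,-28,0],[0,0,0]],
    [1,[-15,-37,0],[0,0,0]],
    [1,[-21,-45,0],[0,0,0]],
  ],
)

```text
time_s: 11.85
ee_pos: [576.4, -157.2, 45.0]
ee_rot: [-180.0, -0.0, -12.5]
force: [0.7, -1.2, 0.6]
gripper_width: 0.7
```

```bash
python3 - <<'E'
from plan import *
from snap import *
rel([outer(t) for t in range(45,9,-5)],45)
snap('wrist','wrist9');snap('scene','scene9')
a=cv2.imread('pics/scene9.png')[150:270,190:350]
cv2.imwrite('pics/c13.png',cv2.resize(a,(800,600),interpolation=cv2.INTER_CUBIC))
E
```

```text
t 11.85 pos [ 576.4 -157.2   45. ] rot [-180.    -0.   -12.5] w 0.7
[115. -37.] world [ 577. -158.] shift [0.5 0.8 0. ]
[108. -29.] world [ 572. -149.] shift [-6.  -6.9  0. ]
[101. -22.] world [ 567. -141.] shift [-13.2 -14.    0. ]
[ 93. -15.] world [ 560. -133.] shift [-21.  -20.5   0. ]
[ 85. -10.] world [ 554. -125.] shift [-29.3 -26.2  -0. ]
[76. -5.] world [ 546. -118.] shift [-38.  -31.2  -0. ]
[67. -1.] world [ 538. -112.] shift [-47.2 -35.4  -0. ]
[57.  3.] world [ 529. -107.] shift [-56.7 -38.8  -0. ]
turn [-0.    -0.     0.004]
```

View pics/c13.png

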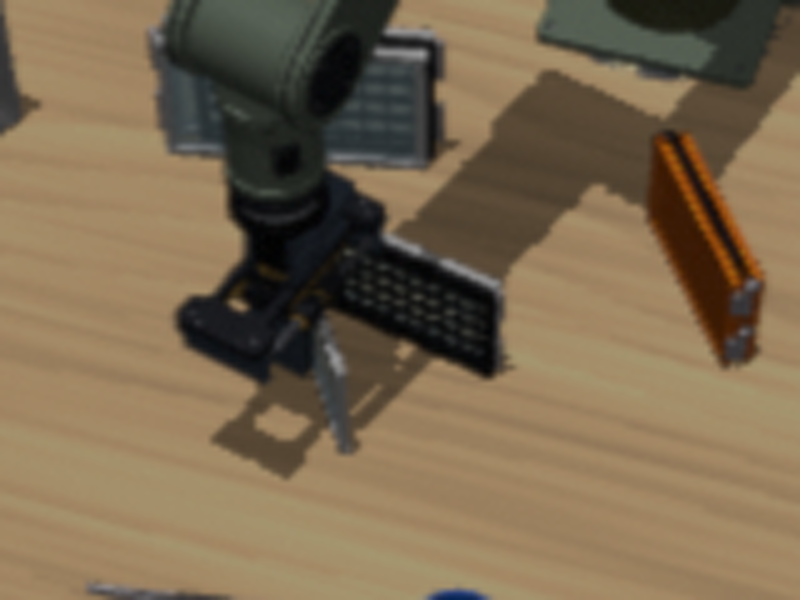

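View pics/wrist9.png

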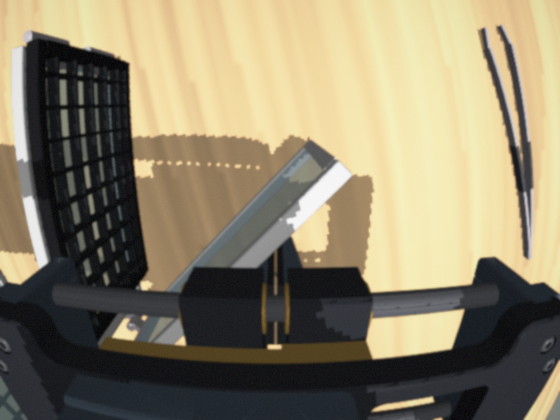

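Request:
drive_tool(
  series=[
    [1,[-6,-8,0],[0,0,0]],
    [1,[-13,-15,0],[0,0,0]],
    [1,[-21,-21,0],[0,0,0]],
    [1,[-29,-27,0],[0,0,0]],
    [1,[-38,-32,0],[0,0,0]],
  ],
)

```text
time_s: 12.45
ee_pos: [545.9, -117.8, 44.9]
ee_rot: [-180.0, 0.0, -12.5]
force: [0.3, 0.2, -0.3]
gripper_width: 0.6
```

Request:
drive_tool(
  series=[
    [1,[-9,-4,0],[0,0,0]],
    [1,[-16,-7,0],[0,0,0]],
    [1,[-16,-7,0],[0,0,0]],
    [1,[0,-7,0],[0,0,0]],
    [1,[0,-7,-25],[0,0,0]],
  ],
)

```text
time_s: 12.95
ee_pos: [547.6, -111.6, 67.7]
ee_rot: [-180.0, 0.2, -12.6]
force: [-0.7, 0.1, -0.7]
gripper_width: 0.6
```

Request:
drive_tool(
  series=[
    [1,[0,0,-40],[0,0,0]],
    [0.6,[0,0,-80],[0,0,0]],
    [0,[-10,0,-105],[0,0,0]],
    [0,[-25,5,-105],[0,0,0]],
    [0,[-45,8,-105],[0,0,0]],
  ],
)

```text
time_s: 13.45
ee_pos: [503.1, -110.1, 176.0]
ee_rot: [180.0, -0.2, -12.6]
force: [-0.4, 0.7, 0.6]
gripper_width: 29.8
```

Request:
drive_tool(
  series=[
    [0,[0,0,0],[0,0,0]],
    [0,[0,0,0],[0,0,0]],
    [0,[0,0,0],[0,0,0]],
    [0,[0,0,0],[0,0,0]],
    [0,[0,0,0],[0,0,0]],
  ],
)

```text
time_s: 13.95
ee_pos: [502.9, -109.7, 174.7]
ee_rot: [-180.0, 0.0, -12.5]
force: [0.1, 0.6, -0.8]
gripper_width: 69.7
```

```bash
python3 - <<'E'
from plan import *
from snap import *
rel([(10,0)],55)
snap('wrist','wrist10');snap('scene','scene10')
a=cv2.imread('pics/scene10.png')[150:270,190:350]
cv2.imwrite('pics/c14.png',cv2.resize(a,(800,600),interpolation=cv2.INTER_CUBIC))
E
```

```text
t 13.95 pos [ 502.9 -109.7  174.7] rot [-180.     0.   -12.5] w 69.7
[10  0] world [483. -99.] shift [-21.9  -5.9 119.7]
turn [-0.     0.     0.005]
```

View pics/c14.png

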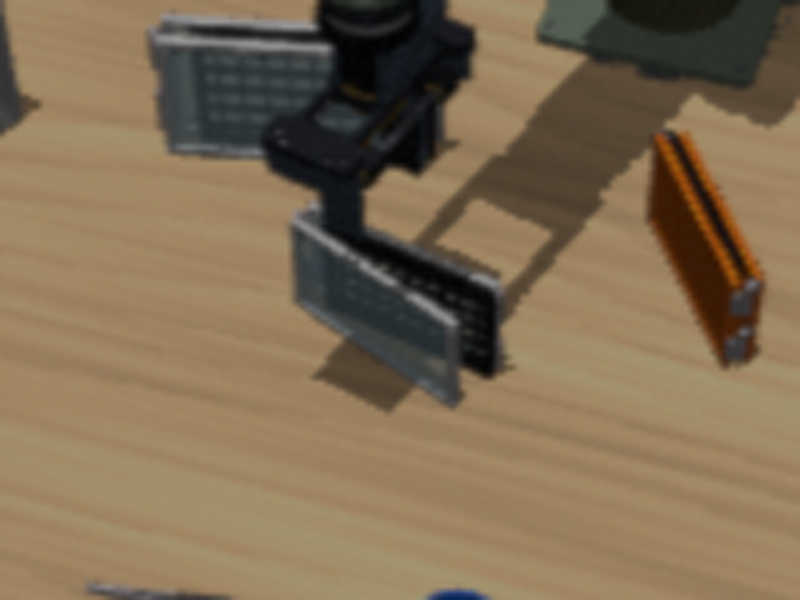

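View pics/wrist10.png

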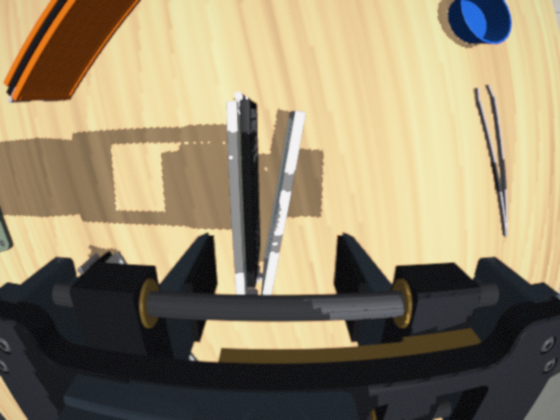

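```bash
python3 - <<'E'
from plan import *
from geo import *
f=load('wrist10')
A=onz(f,234,104,100,True);B=onz(f,241,290,100,True);print(A,B,np.degrees(np.arctan2(A[1]-B[1],A[0]-B[0])),'exp',D(0,88))
c,s=np.cos(np.radians(YAW)),np.sin(np.radians(YAW))
for P in (A,B):
    d=P[:2]-O; print('div frame',c*d[0]+s*d[1],-s*d[0]+c*d[1])
E
```

```text
[492.90819981 -15.01414572 100.        ] [ 459.60212144 -167.22175453  100.        ] 77.65708184606545 exp [492.49626779 -11.18685682]
div frame 1.249625348639416 84.35908461798674
div frame 2.4925915875715585 -71.44497845549465
```

Request:
drive_tool(
  series=[
    [0,[-10,-2,0],[0,0,0]],
    [0,[-18,-3,30],[0,0,0]],
    [0,[-18,-3,70],[0,0,0]],
    [0,[-18,-3,105],[0,0,0]],
    [0,[-19,-3,120],[0,0,0]],
  ],
)

```text
time_s: 14.55
ee_pos: [481.7, -101.8, 52.2]
ee_rot: [-180.0, 0.3, -12.5]
force: [0.4, 0.0, 0.1]
gripper_width: 91.0
```

Request:
drive_tool(
  series=[
    [0.2,[0,0,0],[0,0,0]],
    [0.4,[0,0,0],[0,0,0]],
    [0.5,[0,0,0],[0,0,0]],
    [0.6,[0,0,0],[0,0,0]],
    [0.6,[0,0,0],[0,0,0]],
  ],
  squeeze=5,
)

```text
time_s: 15.05
ee_pos: [485.3, -102.8, 55.9]
ee_rot: [-180.0, -0.1, -12.6]
force: [1.0, -0.5, 0.7]
gripper_width: 54.0
```

Request:
drive_tool(
  series=[
    [0.65,[0,0,0],[0,0,0]],
    [0.7,[0,0,0],[0,0,0]],
    [0.8,[0,0,0],[0,0,0]],
    [0.8,[0,0,0],[0,0,0]],
    [0.8,[0,0,0],[0,0,0]],
  ],
  squeeze=5,
)

```text
time_s: 15.55
ee_pos: [484.3, -102.6, 55.0]
ee_rot: [-180.0, 0.0, -12.6]
force: [0.5, 0.4, 2.6]
gripper_width: 27.9
```

Request:
drive_tool(
  series=[
    [0.9,[0,0,0],[0,0,0]],
    [0.9,[0,0,0],[0,0,0]],
    [0.9,[0,0,0],[0,0,0]],
    [0.9,[0,0,0],[0,0,0]],
    [0.9,[0,0,0],[0,0,0]],
  ],
  squeeze=20,
)

```text
time_s: 16.05
ee_pos: [484.3, -102.6, 55.0]
ee_rot: [-180.0, 0.0, -12.6]
force: [-1.9, -0.5, 4.1]
gripper_width: 27.7
```

```bash
python3 - <<'E'
from plan import *
from snap import *
from geo import *
rel([(10,0)],55)
snap('wrist','wrist11');snap('scene','scene11')
a=cv2.imread('pics/scene11.png')[150:270,190:350]
cv2.imwrite('pics/c15.png',cv2.resize(a,(800,600),interpolation=cv2.INTER_CUBIC))
E
```

```text
t 16.05 pos [ 484.3 -102.6   55. ] rot [-180.     0.   -12.6] w 27.7
[10  0] world [483. -99.] shift [-2.2 -3.   0. ]
turn [-0.     0.     0.004]
```

View pics/c15.png

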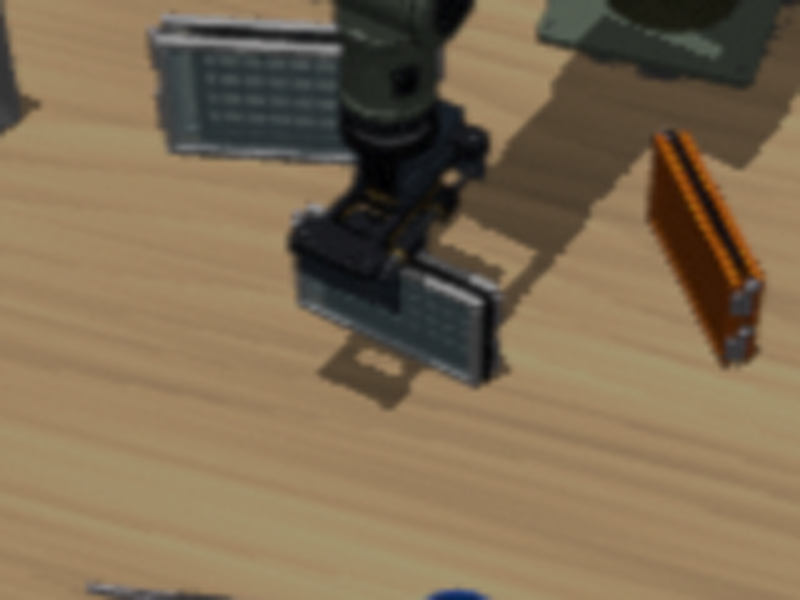

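View pics/wrist11.png

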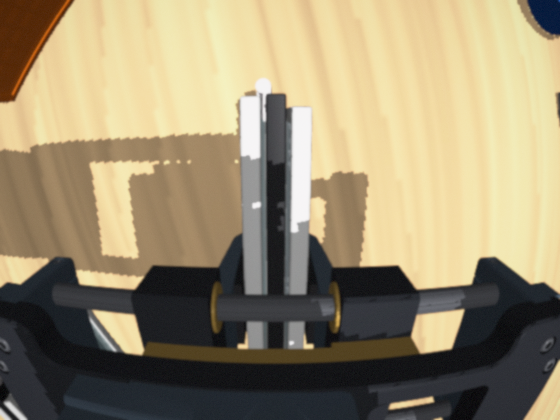

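```bash
python3 - <<'E'
from geo import *
f=load('wrist11')
T=np.array([484.3,-102.6]);a=np.radians(-12.6);X=np.array([np.cos(a),np.sin(a)]);Y=np.array([-X[1],X[0]])
for p in [(252,97),(241,99),(300,108),(312,109),(277,95),(245,345)]:
    q=onz(f,*p,100,True)[:2]-T; print(p,q@X,q@Y)
s=load('scene0'); d=load('side0'); s9=load('scene9')
img=cv2.imread('pics/scene0.png')[205:290,340:430]; cv2.imwrite('pics/h1.png',cv2.resize(img,None,fx=7,fy=7,interpolation=cv2.INTER_CUBIC))
img=cv2.imread('pics/side1.png')[275:340,180:290]; cv2.imwrite('pics/h2.png',cv2.resize(img,None,fx=7,fy=7,interpolation=cv2.INTER_CUBIC))
E
```

```text
(252, 97) -8.49248890814994 89.15967478945336
(241, 99) -12.697473939501794 88.47037861224123
(300, 108) 9.74793596250711 84.90109329361687
(312, 109) 14.34981096889627 84.60155808265993
(277, 95) 0.993864897570668 89.85746875178253
(245, 345) -14.760693199982246 -25.89620892573965
```

View pics/h1.png

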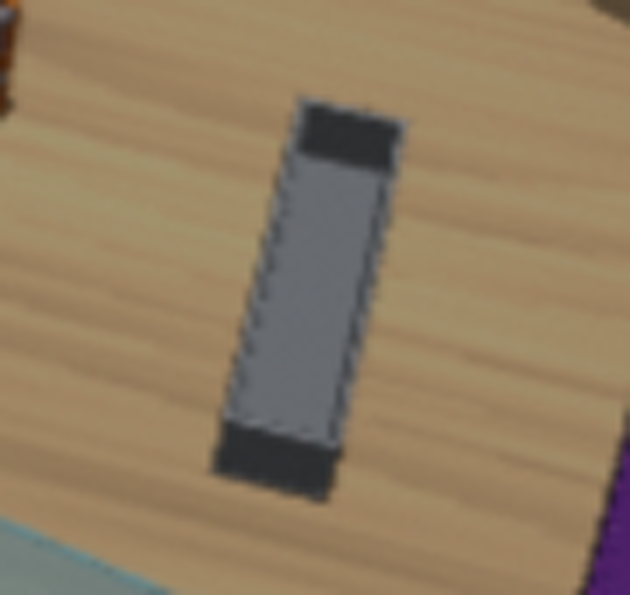

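View pics/h2.png

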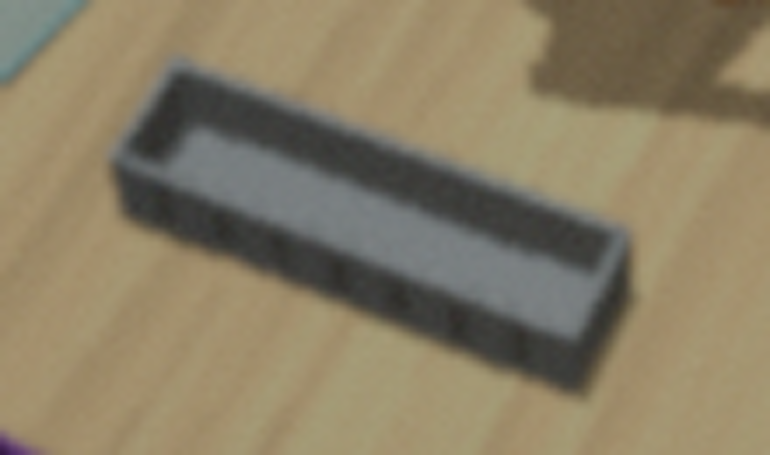

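```bash
python3 - <<'E'
from geo import *
s=load('scene0'); d=load('side1')
A=np.array([onz(s,340+(u+.5)/7-.5,205+(v+.5)/7-.5,50)[:2] for u,v in [(300,97),(406,120),(342,447),(222,420)]])
B=np.array([onz(d,180+(u+.5)/7-.5,275+(v+.5)/7-.5,50)[:2] for u,v in [(630,232),(583,340),(115,158),(178,62)]])
for P in (A,B):
    r=cv2.minAreaRect(P.astype(np.float32)); l=P[3]-P[0]; m=P[2]-P[1]
    print(P.round(0).tolist(),r,'mean',P.mean(0).round(1),np.degrees(np.arctan2(l[1],l[0])).round(1),np.degrees(np.arctan2(m[1],m[0])).round(1))
E
python3 to.py 500 378 170 90
```

```text
[[389.0, 341.0], [387.0, 400.0], [620.0, 405.0], [623.0, 343.0]] ((504.9441223144531, 371.5281677246094), (235.36083984375, 62.08697509765625), 1.2242556810379028) mean [504.7 372.2] 0.6 1.2
[[386.0, 343.0], [382.0, 401.0], [617.0, 405.0], [617.0, 347.0]] ((499.5263671875, 373.9427795410156), (235.01695251464844, 57.90981674194336), 0.7960025668144226) mean [500.3 374. ] 0.9 0.8
t 16.15 pos [ 484.3 -102.6   55. ] rot [-180.     0.   -12.6] w 27.9 F [-2.1  0.2  5.1]
shift [ -89.2 -472.5 -114.9] turn [-0.    0.   -1.79]
```

Request:
drive_tool(
  series=[
    [0.9,[0,0,0],[0,0,0]],
    [0.9,[0,0,0],[0,0,0]],
    [0.9,[0,0,-4],[0,0,0]],
    [0.9,[0,0,-12],[0,0,0]],
    [0.9,[0,0,-20],[0,0,0]],
  ],
  squeeze=40,
)

```text
time_s: 16.65
ee_pos: [484.2, -102.6, 74.9]
ee_rot: [-180.0, 0.1, -12.5]
force: [1.3, 0.6, -3.7]
gripper_width: 27.6
```

```bash
python3 - <<'E'
from plan import *
from snap import *
rel([(10,0)],195)
snap('wrist','wrist12');snap('scene','scene12')
a=cv2.imread('pics/scene12.png')[150:270,190:350]
cv2.imwrite('pics/c16.png',cv2.resize(a,(800,600),interpolation=cv2.INTER_CUBIC))
E
```

```text
t 16.65 pos [ 484.2 -102.6   74.9] rot [-1.80e+02  1.00e-01 -1.25e+01] w 27.6
[10  0] world [483. -99.] shift [  -2.2   -3.  -120.1]
turn [-0.     0.001  0.005]
```

View pics/c16.png

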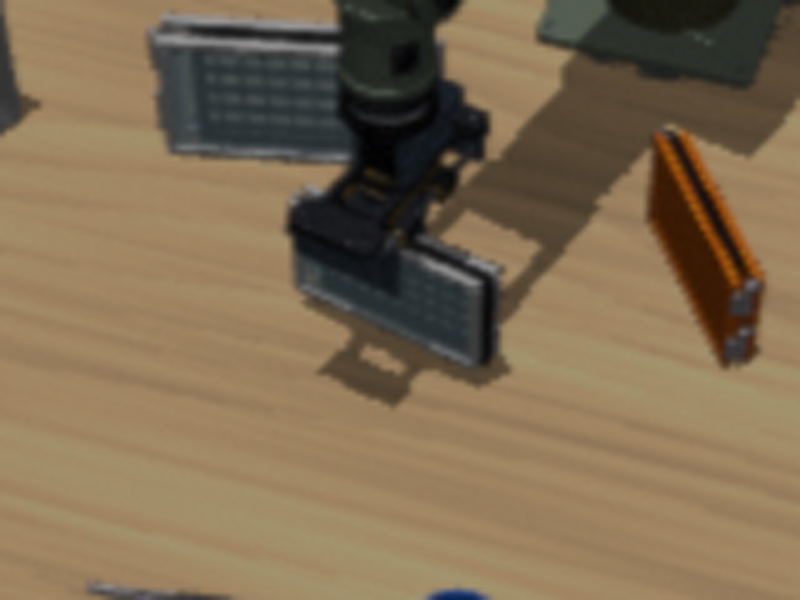

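View pics/wrist12.png

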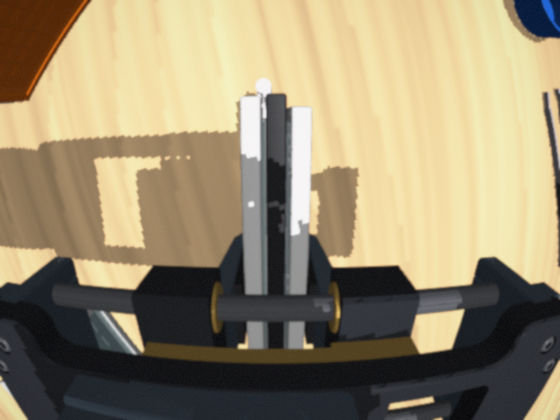

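Firmly held and level: the wrist view of the packet (240–312, 95) is unchanged. Lift and carry.

Request:
drive_tool(
  series=[
    [0.9,[0,0,-20],[0,0,0]],
    [0.9,[0,0,-45],[0,0,0]],
    [0.9,[0,0,-75],[0,0,0]],
    [0.9,[0,0,-105],[0,0,0]],
    [0.9,[0,0,-125],[0,0,0]],
  ],
)

```text
time_s: 17.25
ee_pos: [485.0, -102.8, 202.0]
ee_rot: [-180.0, -0.2, -12.5]
force: [0.4, -0.1, -4.1]
gripper_width: 27.9
```

Request:
drive_tool(
  series=[
    [0.9,[0,-15,0],[0,0,-0.05]],
    [0.9,[0,-35,0],[0,0,-0.13]],
    [0.9,[0,-60,0],[0,0,-0.22]],
    [0.9,[0,-85,0],[0,0,-0.32]],
    [0.9,[0,-110,0],[0,0,-0.42]],
  ],
)

```text
time_s: 17.75
ee_pos: [508.2, 5.6, 199.7]
ee_rot: [-180.0, 0.0, 11.7]
force: [0.4, -0.6, -4.6]
gripper_width: 27.5
```

```bash
python3 to.py 502.5 373 200 91
```

```text
t 17.75 pos [508.2   5.6 199.7] rot [-180.     0.    11.7] w 27.5 F [ 0.4 -0.6 -4.6]
shift [ 6.920e+01 -3.608e+02 -3.000e-01] turn [-0.     0.    -1.383]
```

Request:
drive_tool(
  series=[
    [0.9,[5,-28,0],[0,0,-0.11]],
    [0.9,[11,-56,0],[0,0,-0.22]],
    [0.9,[16,-84,0],[0,0,-0.33]],
    [0.9,[22,-112,0],[0,0,-0.44]],
    [0.9,[27,-140,0],[0,0,-0.55]],
  ],
)

```text
time_s: 18.25
ee_pos: [506.6, 148.4, 199.7]
ee_rot: [-180.0, 0.0, 43.3]
force: [0.6, 0.5, -4.7]
gripper_width: 27.3
```

```bash
python3 to.py 502.5 373 200 91
```

```text
t 18.25 pos [506.6 148.4 199.7] rot [-180.     0.    43.3] w 27.3 F [ 0.6  0.5 -4.7]
shift [ 151.  -166.3   -0.4] turn [-0.     0.    -0.833]
```

Request:
drive_tool(
  series=[
    [0.9,[19,-21,0],[0,0,-0.1]],
    [0.9,[38,-42,0],[0,0,-0.21]],
    [0.9,[57,-63,0],[0,0,-0.32]],
    [0.9,[76,-84,0],[0,0,-0.42]],
    [0.9,[95,-105,0],[0,0,-0.53]],
  ],
)

```text
time_s: 18.75
ee_pos: [504.3, 289.9, 199.5]
ee_rot: [-180.0, 0.0, 73.7]
force: [0.5, 0.6, -4.7]
gripper_width: 27.8
```

```bash
python3 to.py 502.5 373 200 91
```

```text
t 18.75 pos [504.3 289.9 199.5] rot [-180.     0.    73.7] w 27.8 F [ 0.5  0.6 -4.7]
shift [ 79.2 -25.1  -0.5] turn [-0.     0.    -0.303]
```

Request:
drive_tool(
  series=[
    [0.9,[20,-6,0],[0,0,-0.08]],
    [0.9,[40,-13,0],[0,0,-0.16]],
    [0.9,[60,-19,10],[0,0,-0.24]],
    [0.9,[74,-23,25],[0,0,-0.29]],
    [0.9,[79,-25,40],[0,0,-0.303]],
  ],
)

```text
time_s: 19.25
ee_pos: [503.1, 373.1, 158.9]
ee_rot: [180.0, -0.0, 90.9]
force: [0.3, -0.6, -3.5]
gripper_width: 27.3
```

Request:
drive_tool(
  series=[
    [0.9,[0,0,10],[0,0,0]],
    [0.9,[0,0,20],[0,0,0]],
    [0.9,[0,0,25],[0,0,0]],
    [0.9,[0,0,25],[0,0,0]],
    [0.9,[0,0,25],[0,0,0]],
  ],
)

```text
time_s: 19.75
ee_pos: [503.7, 371.5, 135.5]
ee_rot: [180.0, -0.0, 90.7]
force: [0.9, 0.0, -3.8]
gripper_width: 27.4
```

```bash
python3 to.py 502.5 373 62 91; python3 - <<'E'
from snap import *
for n in ['scene','side','wrist']: snap(n,n+'13')
a=cv2.imread('pics/scene13.png')[170:290,330:490]
cv2.imwrite('pics/c17.png',cv2.resize(a,(800,600),interpolation=cv2.INTER_CUBIC))
a=cv2.imread('pics/side13.png')[230:350,160:320]
cv2.imwrite('pics/c18.png',cv2.resize(a,(800,600),interpolation=cv2.INTER_CUBIC))
E
```

```text
t 19.75 pos [503.7 371.5 135.5] rot [180.   -0.   90.7] w 27.4 F [ 0.9  0.  -3.8]
shift [ 1.5 -1.3 73.5] turn [ 0.001 -0.001 -0.005]
```

View pics/c17.png

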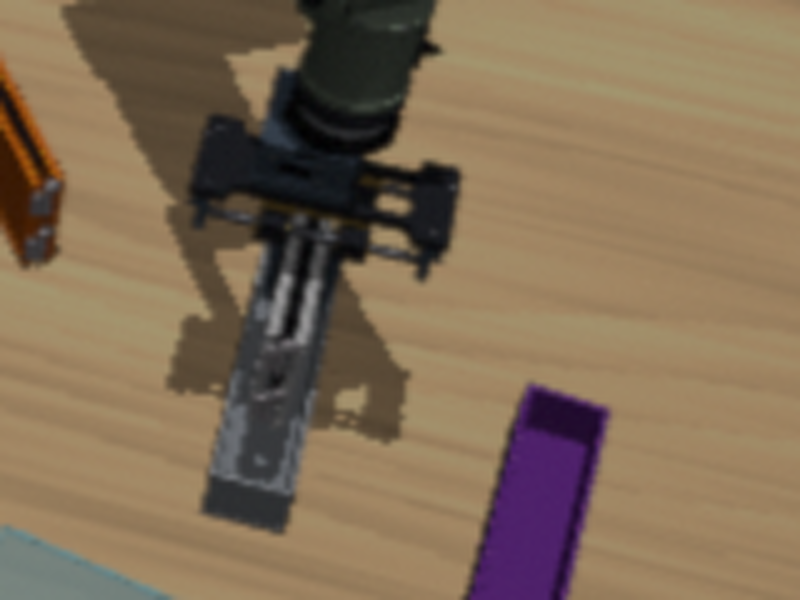

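View pics/c18.png

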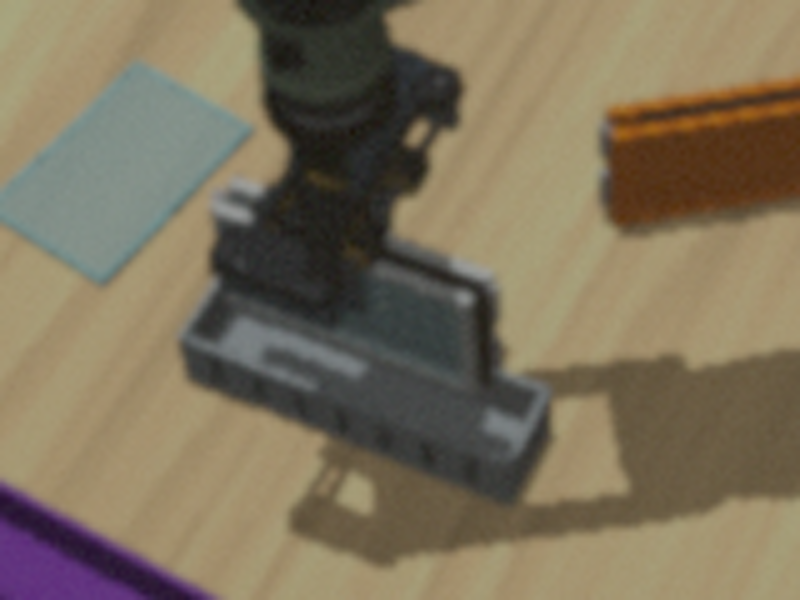

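View pics/wrist13.png

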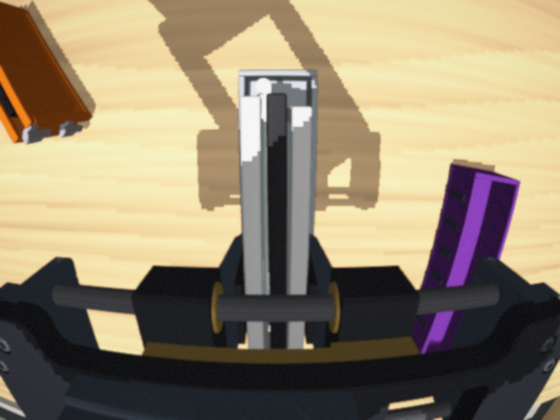

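```bash
python3 - <<'E'
from geo import *
f=load('wrist13')
for p in [(239,71),(318,71)]: print(onz(f,*p,50,True).round(1))
for p in [(241,98),(312,108)]: print('packet',onz(f,*p,180,True).round(1))
E
```

```text
[387.5 342.   50. ]
[386.6 403.2  50. ]
packet [415.1 357.2 180. ]
packet [418.7 384.5 180. ]
```

Request:
drive_tool(
  series=[
    [0.9,[1,0,10],[0,0,0]],
    [0.9,[2,0,22],[0,0,0]],
    [0.9,[2,0,34],[0,0,0]],
    [0.9,[2,0,46],[0,0,0]],
    [0.9,[2,0,56],[0,0,0]],
  ],
)

```text
time_s: 20.4
ee_pos: [502.7, 373.4, 77.2]
ee_rot: [-179.9, 0.1, 90.8]
force: [0.3, -0.7, -4.2]
gripper_width: 27.6
```

Request:
drive_tool(
  series=[
    [0.9,[0,0,5],[0,0,0]],
    [0.9,[0,0,10],[0,0,0]],
    [0.9,[0,0,13],[0,0,0]],
    [0.9,[0,0,15],[0,0,0]],
    [0.9,[0,0,16],[0,0,0]],
  ],
)

```text
time_s: 20.9
ee_pos: [503.4, 373.9, 63.1]
ee_rot: [180.0, -0.0, 90.8]
force: [-0.3, -0.3, -3.6]
gripper_width: 27.6
```

```bash
python3 to.py 502.5 373 60 91; python3 - <<'E'
from snap import *
for n in ['side','wrist']: snap(n,n+'14')
a=cv2.imread('pics/side14.png')[230:350,160:320]
cv2.imwrite('pics/c19.png',cv2.resize(a,(800,600),interpolation=cv2.INTER_CUBIC))
E
```

```text
t 20.9 pos [503.4 373.9  63.1] rot [180.   -0.   90.8] w 27.6 F [-0.3 -0.3 -3.6]
shift [-0.8 -0.9  3.1] turn [ 0.    -0.    -0.004]
```

View pics/c19.png

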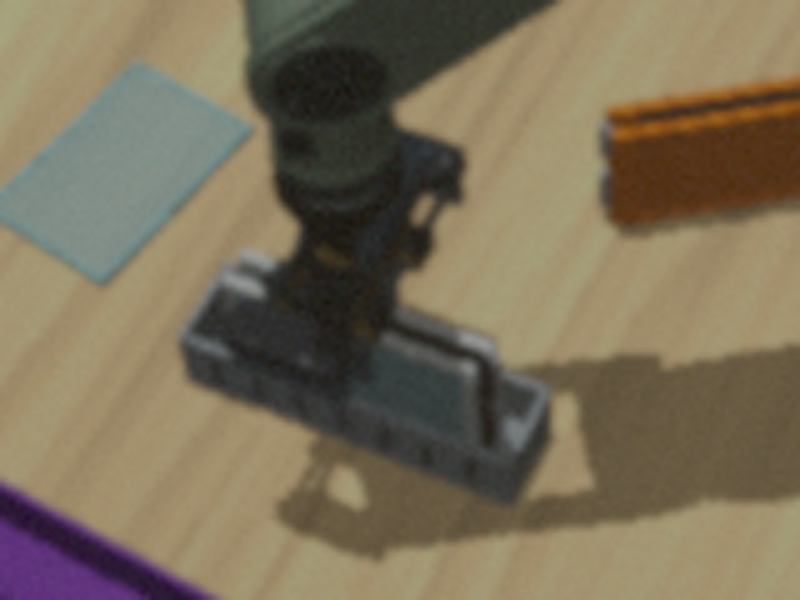

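View pics/wrist14.png

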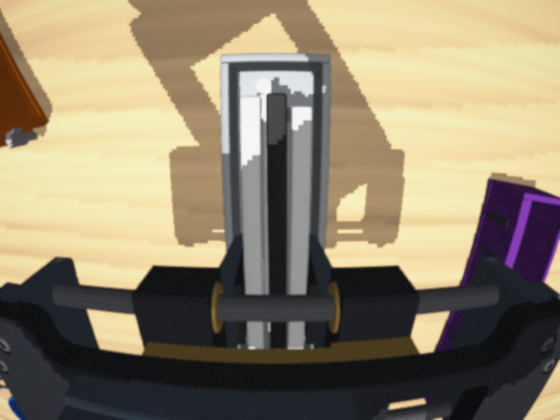

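Inside the walls and clear on both sides, with no floor contact yet. Lower the last 3 mm, watching the force.

Request:
drive_tool(
  series=[
    [0.9,[0,0,1],[0,0,0]],
    [0.9,[0,0,2],[0,0,0]],
    [0.9,[0,0,3],[0,0,0]],
    [0.9,[0,0,3.5],[0,0,0]],
    [0.9,[0,0,3.5],[0,0,0]],
  ],
)

```text
time_s: 21.5
ee_pos: [503.4, 373.8, 60.0]
ee_rot: [180.0, -0.0, 90.8]
force: [0.1, -0.8, 0.2]
gripper_width: 27.3
```

Force rose from −3.7 to 0 N, so the packet is resting on the floor. Release.

Request:
drive_tool(
  series=[
    [0.9,[0,0,0.5],[0,0,0]],
    [0.65,[0,0,0.5],[0,0,0]],
    [0.55,[0,0,0.5],[0,0,0]],
    [0.4,[0,0,0.5],[0,0,0]],
    [0.3,[0,0,0.5],[0,0,0]],
  ],
  squeeze=5,
)

```text
time_s: 22.0
ee_pos: [503.4, 373.8, 58.9]
ee_rot: [180.0, -0.0, 90.8]
force: [-0.3, 0.3, -0.7]
gripper_width: 53.1
```

Request:
drive_tool(
  series=[
    [0.3,[0,0,0],[0,0,0]],
    [0.3,[0,0,-15],[0,0,0]],
    [0.3,[0,0,-50],[0,0,0]],
    [0.3,[0,0,-90],[0,0,0]],
    [0.3,[0,0,-130],[0,0,0]],
  ],
)

```text
time_s: 22.5
ee_pos: [503.0, 373.6, 190.1]
ee_rot: [-180.0, 0.0, 90.8]
force: [0.3, 0.9, 0.4]
gripper_width: 63.6
```

Request:
drive_tool(
  series=[
    [0.3,[20,-40,-10],[0,0,0]],
    [0.3,[40,-80,-10],[0,0,0]],
    [0.3,[70,-110,-10],[0,0,0]],
    [0.3,[90,-130,-10],[0,0,0]],
    [0.3,[90,-130,-10],[0,0,0]],
  ],
)

```text
time_s: 23.0
ee_pos: [369.4, 464.2, 199.1]
ee_rot: [-180.0, -0.1, 91.0]
force: [0.5, 0.5, -0.6]
gripper_width: 64.1
```

```bash
python3 - <<'E'
from snap import *
for n in ['scene','side']: snap(n,n+'15')
a=cv2.imread('pics/scene15.png')[170:290,330:490]
cv2.imwrite('pics/c20.png',cv2.resize(a,(800,600),interpolation=cv2.INTER_CUBIC))
a=cv2.imread('pics/side15.png')[230:350,160:320]
cv2.imwrite('pics/c21.png',cv2.resize(a,(800,600),interpolation=cv2.INTER_CUBIC))
E
```

```text
(no output)
```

View pics/c20.png

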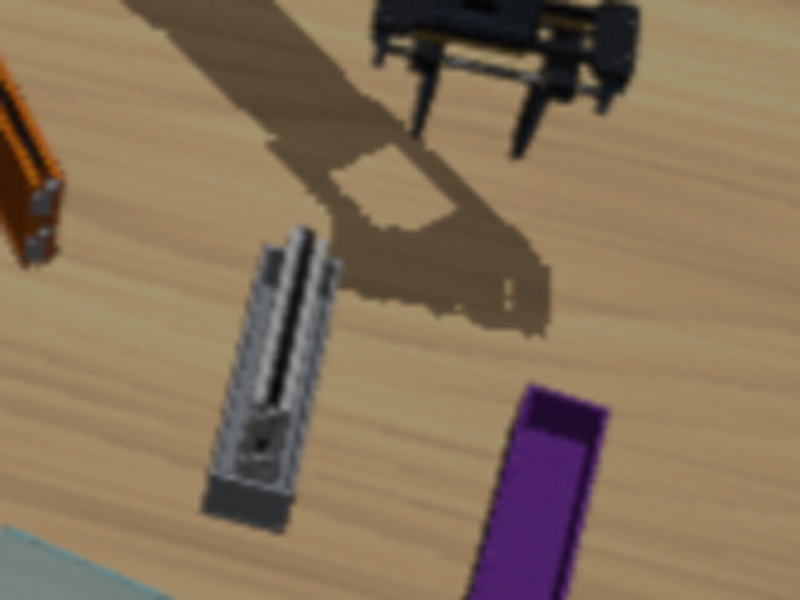

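View pics/c21.png

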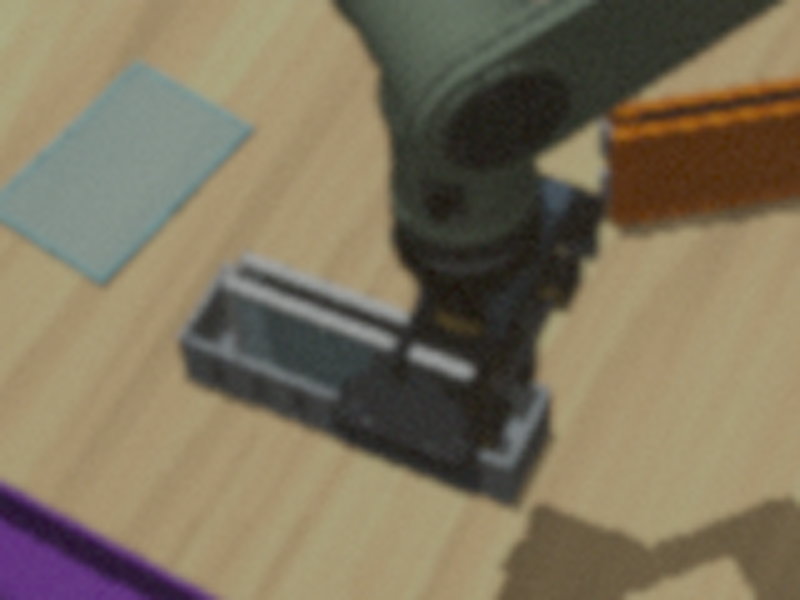

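View pics/scene15.png

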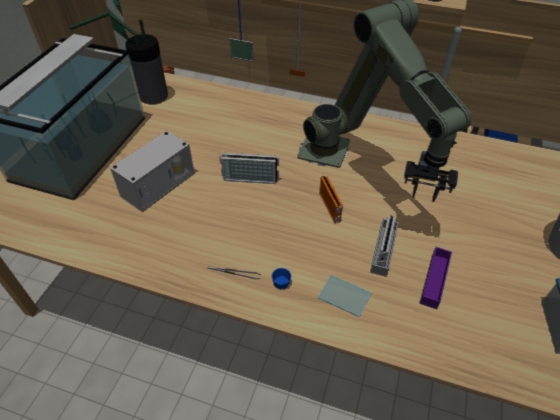

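The packet stands upright and folded in the grey holder (scene 385,245). The tweezer, cup and plate are at their first pixels, and the arm is clear. Hand in.

```bash
python3 - <<'E'
from workcell import env
import numpy as np
s=env.state(); print(s['time_s'],np.abs(s['qvel']).max())
print(env.job_done())
E
```

```text
23.1 1.6625122925758489
the job is handed in; nothing more can be done
None
```

I folded the divider and stood it in the grey holder, then handed the job in at 23.1 s of the 72 s allowed. The hand-in reports no verdict.

- **Folding:** I pushed the black leaf in and pinched it flat against the middle leaf (grip width 18.4 mm for 18 mm of leaves). The end leaf went over it the same way (27.7 mm for 28 mm).
- **Placing:** I carried the packet held upright and lowered it until the wrist force went from about −3.7 N to 0 N, which showed it was on the holder floor. Then I opened the fingers and backed away. At release the gripper was within about 2 mm of my measured holder centre.
- **Last checks:** The final pictures show the packet upright and folded inside the holder with the arm clear. The tweezer, cup, plate and cabinet look the same as in the first picture. I did not check the bottles closely, but the arm never went near the cabinet.
- **Disagreement:** The two cameras put the holder's centre about 4 mm apart along its length and 2 mm across. I used their mean and corrected 2 mm sideways from the wrist view.

I did not measure the final pose after letting go; I judged it from the pictures.

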